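# Load, clamp and index a setting ring on a checking slide

### The arm

A 6-joint arm with a two-finger parallel gripper is mounted at the origin on the work surface; the furniture and walls round the work are solid. World frame = base frame: x ahead of the robot, y to its left, z up, the work surface at z = 0. Lengths are in m, angles in rad, forces in N, time in s.
With the tool pointing down it reaches from about 0.3 to 0.95 m from the base axis. Payload 3.1 kg.
Tool frame: the origin (TCP) lies midway between the tips of the shut fingers; the grasp point (between the pads) lies behind it (arm.grip_point_offset is the z of the grasp point in the tool frame, in m); z points along the fingers, y is the direction in which the jaws open and shut (so a half turn about z gives the same grasp; the last joint's range is limited). The gripper opens to 85 mm and grips with 20 to 120 N. Pads are 22 mm wide; open, the fingers measure 114 mm over their backs; the gripper's body (76 mm by 85 mm) begins 54 mm behind the grasp point. The pads swing forward as they close: fully open they stand 13 mm farther back than shut.
Start: joints at [-1.227, 0.308, 1.634, -0, 1.2, -0.07], TCP at [0.251, -0.572, 0.231] pointing down, gripper open.
Joint ranges: [-3.06, 3.06], [-0.79, 1.96], [0.05, 2.63], [-1.19, 4.34], [0.05, 2.64], [-2.94, 2.94]. Speed limits (rad/s): [2.79, 2.79, 3.14, 3.14, 3.14, 3.14].

### API

Orientations are given as [roll, pitch, yaw] about the fixed x, y, z axes, in that order (R = Rz(yaw) Ry(pitch) Rx(roll)).
In Python, from rig import arm gives the robot as it stands.
- The arm moves only by the tool move_arm, never from a script. Its argument "targets" is a list that holds one entry, the list of rows, each a list of 5 numbers: the finger opening in cm, from 0 to 8.54, then the shift along the world's x, y, z in cm, then the turn about the world's z in degrees. A call has 1 to 20 rows; each row shifts and turns the commanded pose from where the row before left it; what a row does not reach is not made up. A row lasts 1/10 s, in which the tool goes at most 50 mm and 8.59 degrees, less where a joint would pass 70% of its speed; a pose out of reach is approached as far as the arm can. A call is refused whole if a number of a shift passes 5 or a number of a turn 8.59, either way. A call with a gripper value outside its range is refused whole. The fingers move at their own pace and stop on an object; "squeeze" is the grip in N (left out, the last holds). Time passes only in rows, so rows that do not move let the fingers close. It gives the time, the measured TCP pose, the force and the opening at its end, in the units of the state.
- arm.read_state(): the state, without advancing time (a new reading comes with each control period).
- arm.snapshot(name): name is "side" or "top"; returns a dict with "frame" (420x560x3 uint8, blue, green, red), "vfov" (degrees; the focal length in pixels is half the picture's height over the tangent of half this angle, whatever the lens; pixels are square), "cx", "cy" (the principal point, pixels), "k1" (the pictures are not rectified: a ray, as slopes to the right and down, at radius r is drawn at 1 + k1 r^2 times it, then the intrinsics apply), "rvec" (rotation vector, rad) and "tvec" (3), from world to camera coordinates, as OpenCV has them. Camera axes: x right, y down, z forward; pixel columns grow to the right and rows downward; lengths in m; the calibration is good to about 2 mm. A picture is of the moment at which its call begins. There is no depth.
- arm.close_job(): hands the job in, once; it reports no verdict.
The state is a dict: "time_s": time; "joint_pos": joint angles; "qd": joint speeds; "joint_efforts": joint torques, N m; "tool_pos": TCP position; "tool_rot": TCP orientation; "wrist_force": force on the tool from outside, world axes, zero at the start; "wrist_torque": the same for the moment, N m; "width": finger opening in m.
Only numpy, scipy, OpenCV 4.12 (cv2) and the standard library are available. Lean on these libraries where they do the work, as an engineer would, in place of code of your own. Each camera call takes 0.05 s, during which the arm holds its last target.

### The job

Put the large setting ring flat into the nest of four pins on the slide's carriage and swing the clamp arm fully round over it to lock it. Then slide the carriage by its black knob toward the index head until you feel the spring ball click into the notch, do not push on past it, and finish still holding the knob with the carriage resting at the notch. Leave the brass weight and the small ring where they are.

Things in the scene. Friction and masses are not known exactly. Their poses are not given: they have to be found in the camera images.
- setting_ring: the large plain steel ring gauge, outside diameter 52 mm, 14 mm high, lying flat on the table on the right, 0.18 kg nominal. Origin at the centre of its underside, z up. Grip it by its outside.
- slide_base: fixed aluminium base of the checking slide, 70 mm (x) by 266 mm (y), 12 mm thick, with a 12 mm high rail along its middle; a shelf of the same thickness on its +x side carries the index head. Origin on the table under its middle. Its y axis is the direction in which the carriage slides (about to the robot's left); x points away from the robot
- carriage (a joint): position of the carriage along the rail, m: 0 at the right-hand end, growing along slide_base's +y (to the left), far stop at 0.118. Starts in 0 to 0.02. Rail friction about 2.5 N. The grey carriage is 70 mm wide and 136 mm long (56 mm behind the nest's centre to 80 mm ahead); top face 36 mm above the table
- nest (a point): centre of the nest on the carriage's top face, 36 mm above the table; axes as slide_base. Four steel pins, 6 mm diameter, 9 mm high with the top 3 mm tapered, stand at x, y = +-21.6 mm and leave the ring 1.5 mm play all round. The seated ring's origin is on this point. Fingers that grip the ring along x pass between the pins
- clamp (a joint): angle of the flat steel clamp arm, rad, about a vertical pivot 45 mm behind (-y) the nest's centre; grows clockwise seen from above. 0: parked; 0.35: points along slide_base's -x, toward the robot; 1.92 (stop, locked): points along +y with the post above the nest's centre. Starts in 0 to 0.35; stays where left (friction about 0.7 N at the post)
- clamp_post (a point): point on the axis of the upright black round post (a sleeve, free to spin) at the end of the clamp arm, 12 mm diameter, by which the arm is turned. The post reaches from 14 mm below this point (top of the steel arm, 57.5 mm above the table) to 14 mm above it. The arm is 12 mm wide and 6 mm thick; its underside clears a seated ring by 1.5 mm
- clamp_pivot (a point): pivot axis of the clamp arm, at the height of the arm's underside; the post's axis is 45 mm from it
- knob: black round knob, free to spin, on the carriage's top face, 65 mm ahead (+y) of the nest's centre, 16 mm diameter, 30 mm high (10 mm radius in its lowest 5 mm). Origin at the centre of its foot, 36 mm above the table
- notch (a point): middle of the notch between two small steel lobes on the carriage's far (+x) side, level with the knob along the rail; axes as slide_base. About 11 mm before home the first lobe meets the ball and the push rises to 7 to 11 N (rail friction included); from about 4 mm before home the ball draws the carriage in; a like push is needed to leave the notch
- head_mark (a point): index head: aluminium block 22 x 26 x 22 mm beside the rail on its +x side, a dark index line on top in line with its spring ball. The carriage is home when notch has the same slide_base y as this point, 50 to 100 mm of travel from carriage = 0. Axes parallel to slide_base's
- brass_weight: bystander: brass coloured weight, 34 mm diameter, 42 mm high, on the table. Origin at the centre of its underside
- small_ring: bystander: small steel ring, 28 mm diameter, 6 mm high, on the table. Origin at the centre of its underside
There are look-alikes about, which are no part of the job. There is more than one size of the setting_ring; the one meant has the size given above.

How it is judged:
By the outcome, as a careful person would: the job done as asked, in the order asked, and still so for the second after the job is handed in, while the arm keeps its last pose, push and grip.
It also fails if it takes over 61 s, if anything falls off the work surface, if the arm or the gripper's body presses on something with over 40 N, if the wrist force passes 120 N, or if a joint passes its speed limit or range.

## Working session

There is one attempt and no reset: what is moved stays moved. The work goes in short steps, Python scripts to look and compute and a tool call to move; the robot and the scene stay as the last step left them, time stands still between calls to the robot, and variables do not carry over. Pictures are saved under pics/ and viewed, and the job is handed in when it is done.

Besides the shell and the picture viewer there is one more tool, called after "Request:" as name(argument=value, ...) on one line, values as JSON. move_arm: Moves the arm, as the interface text tells. Its arguments: {"type":"object","properties":{"targets":{"type":"array","items":{"type":"array","items":{"type":"array","items":{"type":"number"}}}},"squeeze":{"type":"number"}},"required":["targets"]}

```bash
ls; mkdir -p pics; python3 - <<'E'
from rig import arm
import cv2
for n in("side","top"):
    s=arm.snapshot(n); cv2.imwrite(f"pics/{n}0.png",s["frame"])
    print({k:v for k,v in s.items() if k!="frame"})
print(arm.read_state()); print(arm.grip_point_offset)
E
```

```text
pics
{'vfov': 45.293946150232486, 'cx': 283.22396929848844, 'cy': 205.16191865199508, 'k1': 0.01701367189385918, 'rvec': array([ 1.65294091, -2.01546161,  0.70611637]), 'tvec': array([0.07644486, 0.40643319, 0.85434913])}
{'vfov': 44.20553261053482, 'cx': 274.3309905719191, 'cy': 221.0205853462227, 'k1': -0.10442924106024945, 'rvec': array([ 2.10224787, -2.15699783,  0.19924923]), 'tvec': array([-0.02132442,  0.45483757,  1.20132203])}
{'time_s': 0.1, 'joint_pos': array([-1.22669541e+00,  3.08894187e-01,  1.63505970e+00, -1.21091190e-05,
        1.19970219e+00, -6.97152032e-02]), 'qd': array([ 0.00072699, -0.00254416, -0.00237487,  0.00086485, -0.0007472 ,
        0.00129985]), 'joint_efforts': array([-8.14515533e-04, -4.16408765e+01, -2.77643877e+01, -1.48885492e-04,
        4.02251462e-03, -4.52905979e-06]), 'tool_pos': array([ 0.25102789, -0.57155995,  0.23017649]), 'tool_rot': array([-3.13953347e+00, -1.32486310e-04,  4.13820387e-01]), 'wrist_force': array([-0.4962901 , -0.06281121, -0.39609962]), 'wrist_torque': array([-0.02643448, -0.05714247,  0.02247056]), 'width': 0.08530784318808886}
-0.0187
```

View pics/side0.png

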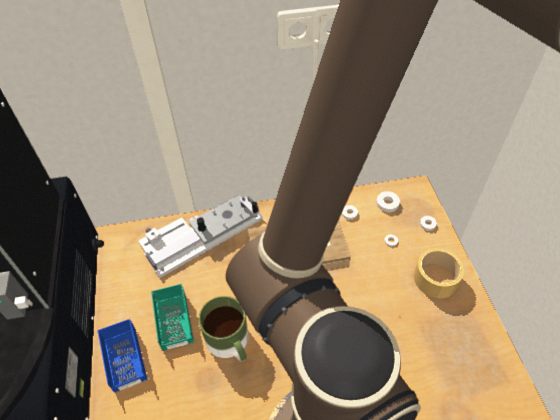

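View pics/top0.png

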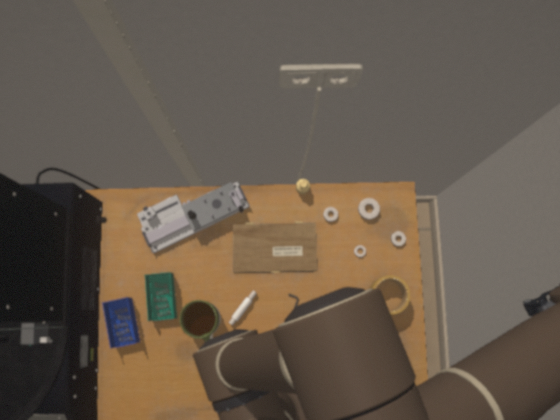

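```bash
cat > h.py <<'E'
from rig import arm
import cv2, numpy as np
from scipy.optimize import least_squares
def K(s):
    f=s["frame"].shape[0]/2/np.tan(np.radians(s["vfov"]/2))
    return np.array([[f,0,s["cx"]],[0,f,s["cy"]],[0,0,1.]]), np.array([s["k1"],0,0,0,0.])
def proj(s,P):
    k,d=K(s); return cv2.projectPoints(np.atleast_2d(np.asarray(P,float)),s["rvec"],s["tvec"],k,d)[0][:,0]
def ray(s,uv):
    k,d=K(s); n=cv2.undistortPoints(np.array([[uv]],float),k,d)[0,0]
    R=cv2.Rodrigues(s["rvec"])[0]; return -R.T@s["tvec"], R.T@np.array([n[0],n[1],1])
def onz(s,uv,z):
    o,d=ray(s,uv); return o+d*(z-o[2])/d[2]
def tri(s1,u1,s2,u2):
    r=least_squares(lambda p:np.r_[proj(s1,p)[0]-u1,proj(s2,p)[0]-u2],onz(s1,u1,0.03)); return r.x, np.abs(r.fun).max()
def crop(s,name,x0,y0,w,h,m):
    c=s["frame"][y0:y0+h,x0:x0+w]; c=cv2.resize(c,None,fx=m,fy=m,interpolation=cv2.INTER_CUBIC)
    for i in range(0,w,10): cv2.putText(c,str(x0+i),(i*m,8),0,.3,(0,0,255),1); cv2.line(c,(i*m,8),(i*m,14),(0,0,255),1)
    for i in range(0,h,10): cv2.putText(c,str(y0+i),(0,i*m+3),0,.3,(0,0,255),1); cv2.line(c,(18,i*m),(24,i*m),(0,0,255),1)
    cv2.imwrite(f"pics/{name}.png",c)
E
python3 - <<'E'
from h import *
t=arm.snapshot("top"); s=arm.snapshot("side")
crop(t,"t1",130,175,130,85,6); crop(s,"s1",130,185,145,95,5)
crop(t,"t2",290,170,130,95,6); crop(s,"s2",330,180,120,80,6)
E
```

```text
(no output)
```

View pics/t1.png

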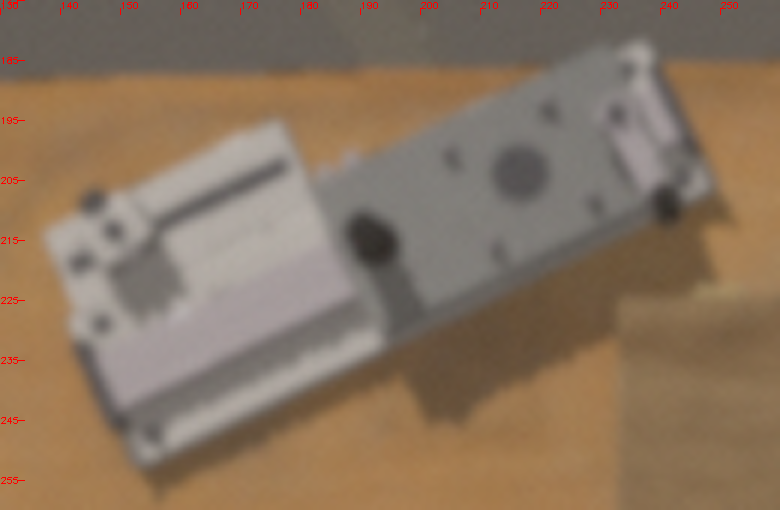

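View pics/s1.png

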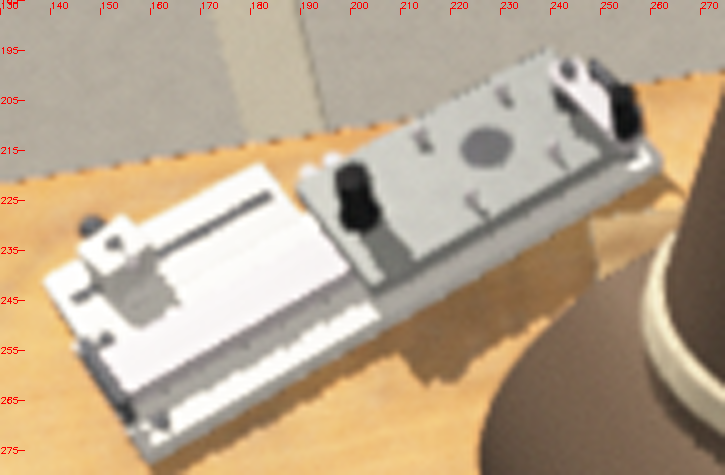

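View pics/t2.png

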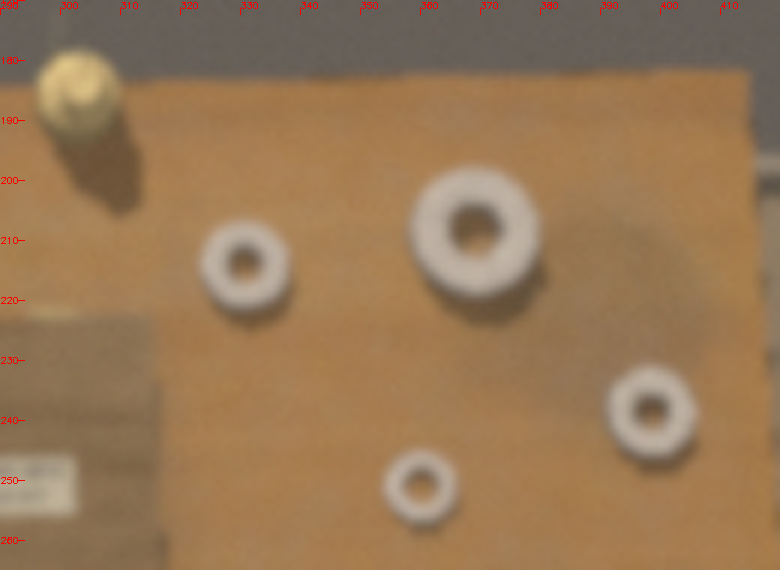

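View pics/s2.png

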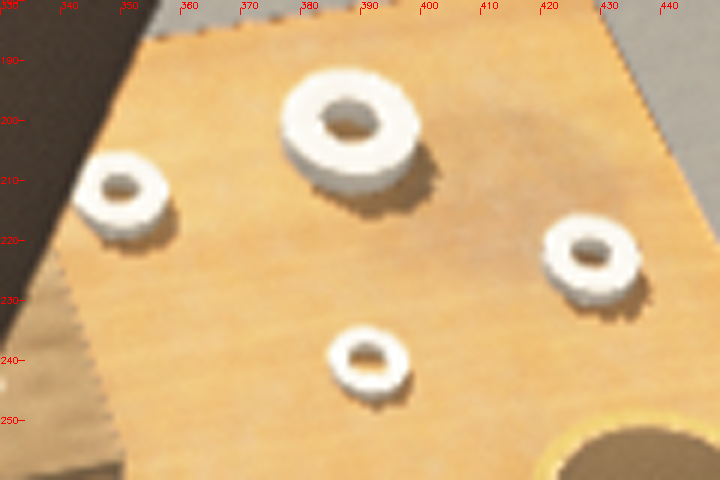

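```bash
python3 - <<'E'
from h import *
t=arm.snapshot("top"); s=arm.snapshot("side")
crop(t,"t3",132,190,60,50,13); crop(s,"s3",135,210,60,45,13)
crop(t,"t4",183,180,65,48,12); crop(s,"s4",188,190,80,48,10)
for c in (t,s): print(ray(c,(280,210))[0])
P,e=tri(t,(368.75,208.25),s,(387.9,200.1));print("ring",P,e)
P,e=tri(t,(216.25,203.4),s,(227.,214.));print("nest",P,e)
E
```

```text
[ 0.23138523 -0.02242345  1.26351281]
[-0.20979385  0.10572281  0.91964853]
ring [ 0.48605413 -0.26714534  0.01242637] 0.4703418433917932
nest [0.5024166  0.10755976 0.0354614 ] 0.2322278399620643
```

View pics/t3.png

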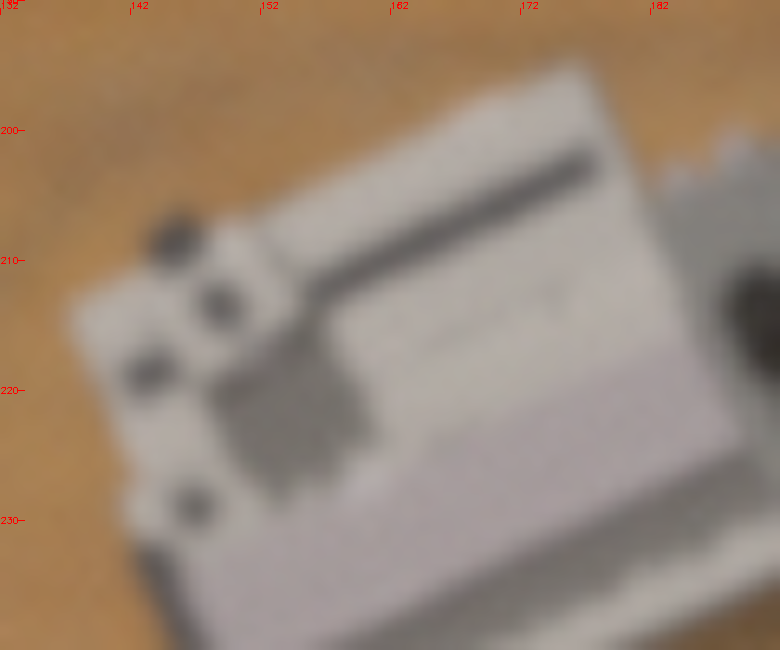

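View pics/s3.png

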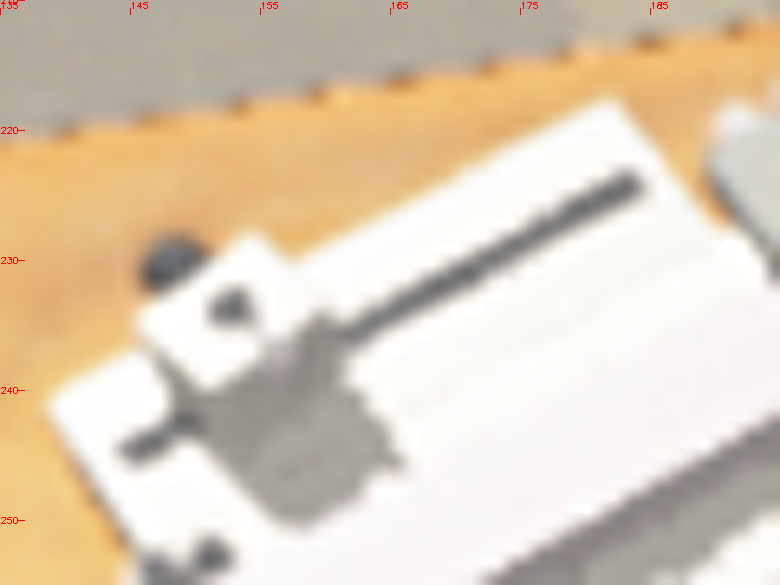

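View pics/t4.png

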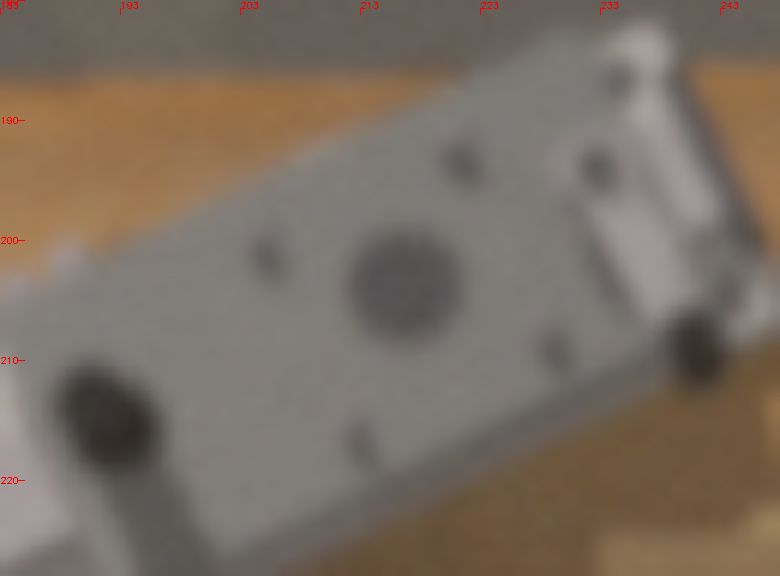

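View pics/s4.png

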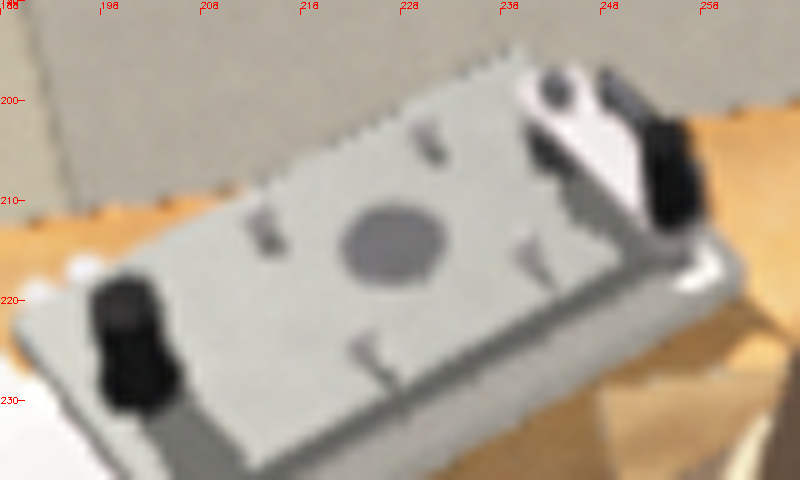

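```bash
python3 - <<'E'
from h import *
t=arm.snapshot("top"); s=arm.snapshot("side")
T=lambda x,y,x0,y0,m:(x0+(x+.5)/m-.5,y0+(y+.5)/m-.5)
for n,a,b in [("knobtop",T(95,400,183,180,12),T(127,302,188,190,10)),
 ("posttop",T(697,342,183,180,12),T(668,140,188,190,10)),
 ("pivot",T(598,168,183,180,12),T(556,90,188,190,10)),
 ("headspot",T(220,305,132,190,13),T(232,308,135,210,13))]:
    print(n,*tri(t,a,s,b))
a=[onz(t,T(x,y,132,190,13),.012) for x,y in((310,297),(590,165))]
b=[onz(s,T(x,y,135,210,13),.012) for x,y in((345,340),(635,185))]
for q in(a,b):
    d=q[0]-q[1]; print(q, np.degrees(np.arctan2(-d[0],d[1])))
E
```

```text
knobtop [0.47451946 0.16577734 0.06506246] 0.23501227162807936
posttop [0.479071   0.04594466 0.08494537] 0.4002709042891297
pivot [0.52059602 0.06653798 0.05820232] 0.3023275988245473
headspot [0.48313136 0.27362841 0.03417989] 0.2560110532294573
[array([0.48869061, 0.26099906, 0.012     ]), array([0.51302772, 0.20743153, 0.012     ])] 24.433524463595038
[array([0.48986131, 0.25952016, 0.012     ]), array([0.51334543, 0.20852887, 0.012     ])] 24.72850355847623
```

Request:
move_arm(targets=[[[6.4,2.14,2.77,0,8.27],[6.4,2.14,2.77,0,8.27],[6.4,2.14,2.77,0,8.27],[6.4,2.14,2.77,0,8.27],[6.4,2.14,2.77,0,8.27],[6.4,2.14,2.77,0,8.27],[6.4,2.14,2.77,0,8.27],[6.4,2.14,2.77,0,8.27],[6.4,2.14,2.77,0,8.27],[6.4,2.14,2.77,0,8.27],[6.4,2.1,2.75,0,8.27],[6.4,0,0,-3,0],[6.4,0,0,-4,0],[6.4,0,0,-4,0],[6.4,0,0,-3,0],[6.4,0,0,0,0],[6.4,0,0,0,0]]])

```text
time_s: 2.1
tool_pos: [0.4863, -0.2678, 0.0913]
tool_rot: [-3.141, -0.001, 2.002]
wrist_force: [0.1, -0.5, 0.1]
width: 0.0639
```

```bash
python3 - <<'E'
from h import *
s=arm.snapshot("side");t=arm.snapshot("top"); crop(s,"s5",320,120,130,120,5);cv2.imwrite("pics/t5.png",t["frame"])
print(arm.read_state())
E
```

```text
{'time_s': 2.2, 'joint_pos': array([-5.81855594e-01,  3.49305662e-01,  1.89337647e+00, -1.48300441e-05,
        8.94667723e-01, -1.01248621e+00]), 'qd': array([ 0.00033427, -0.01195548, -0.01007449,  0.00043074, -0.0038206 ,
       -0.00146128]), 'joint_efforts': array([ 3.12366150e-02, -3.71470928e+01, -2.17656577e+01,  8.57122122e-04,
        4.79979382e-02,  2.34127555e-05]), 'tool_pos': array([ 0.48801284, -0.26896274,  0.09353549]), 'tool_rot': array([3.13935485, 0.00360468, 2.00143217]), 'wrist_force': array([ 0.39864728, -0.25333936,  0.15047812]), 'wrist_torque': array([-0.01970007, -0.06612462,  0.04602064]), 'width': 0.0638203600951549}
```

View pics/s5.png

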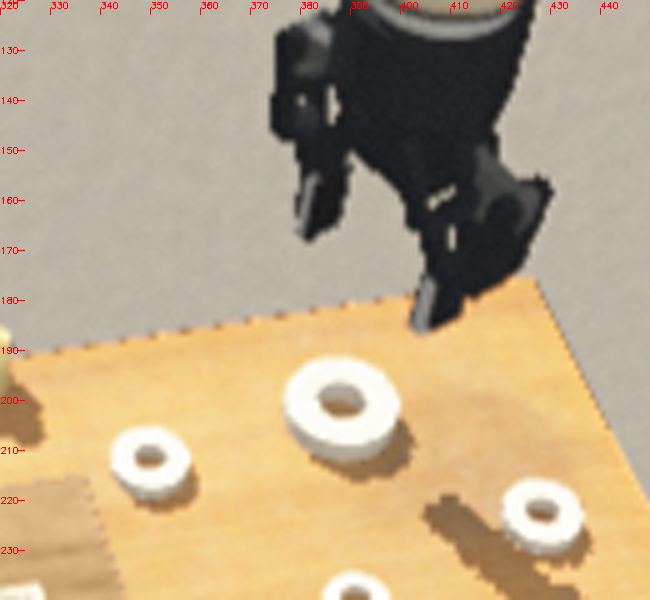

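View pics/t5.png

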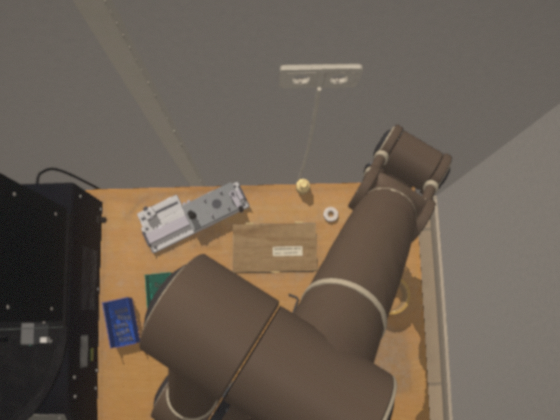

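```bash
python3 - <<'E'
from h import *
s=arm.snapshot("side")
c=np.array([.4865,-.2675]); d=.034*np.array([np.cos(.431),np.sin(.431)])
for z in(.09,.095,.1,.105): print(z,proj(s,[[*(c+d),z],[*(c-d),z]]).round(1).tolist())
print(np.array([arm.read_state()["tool_pos"] for _ in range(3)]))
E
```

```text
0.09 [[383.1, 168.6], [404.5, 186.8]]
0.095 [[383.4, 167.0], [404.9, 185.3]]
0.1 [[383.7, 165.5], [405.3, 183.8]]
0.105 [[384.0, 163.9], [405.7, 182.2]]
[[ 0.48815808 -0.26904635  0.09378618]
 [ 0.48815808 -0.26904635  0.09378618]
 [ 0.48815808 -0.26904635  0.09378618]]
```

Request:
move_arm(targets=[[[6.4,0,0,-4,0],[6.4,0,0,-3,0],[6.4,0,0,-1,0],[6.4,0,0,-0.4,0],[6.4,0,0,0,0]]])

```text
time_s: 2.75
tool_pos: [0.4873, -0.2685, 0.0084]
tool_rot: [3.141, 0.002, 2.002]
wrist_force: [0.1, -0.7, 0.4]
width: 0.0638
```

```bash
python3 - <<'E'
from h import *
s=arm.snapshot("side");crop(s,"s6",350,150,80,80,9)
print(arm.read_state())
E
```

```text
{'time_s': 2.8, 'joint_pos': array([-5.81817465e-01,  4.89071920e-01,  1.91302601e+00,  7.71984385e-06,
        7.36432300e-01, -1.01247061e+00]), 'qd': array([ 0.00255599, -0.00951435, -0.00356101, -0.00037449, -0.0018014 ,
        0.0003774 ]), 'joint_efforts': array([-4.42071352e-03, -3.97409463e+01, -1.85730314e+01, -7.88373873e-04,
        1.94224901e-02,  2.59331841e-06]), 'tool_pos': array([ 0.48767305, -0.26870752,  0.00887141]), 'tool_rot': array([3.13996587e+00, 2.59461574e-03, 2.00144165e+00]), 'wrist_force': array([0.0554789 , 0.33470195, 0.60591391]), 'wrist_torque': array([-0.02051629, -0.0220439 ,  0.02633081]), 'width': 0.06447084345560668}
```

View pics/s6.png

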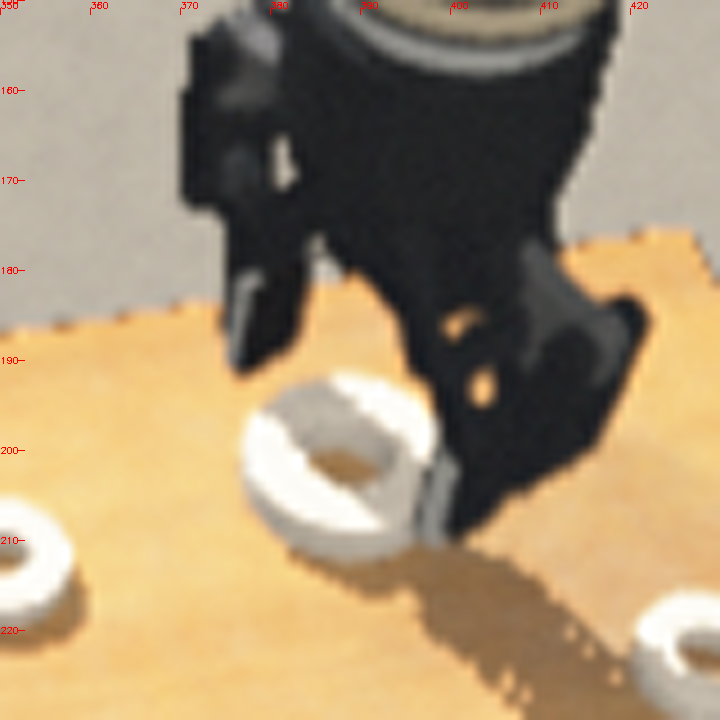

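Request:
move_arm(targets=[[[6.4,0,0,-0.3,0],[5.8,0,0,0,0],[5.4,0,0,0,0],[4.8,0,0,0,0],[4.8,0,0,0,0],[4.8,0,0,0,0],[4.8,0,0,0,0]]], squeeze=50)

```text
time_s: 3.5
tool_pos: [0.4864, -0.2681, 0.0053]
tool_rot: [-3.141, 0.0, 2.002]
wrist_force: [-1.1, -0.5, 5.3]
width: 0.0489
```

```bash
python3 - <<'E'
from h import *
s=arm.snapshot("side");crop(s,"s7",350,150,80,80,9)
print(arm.read_state())
E
```

```text
{'time_s': 3.55, 'joint_pos': array([-5.81934461e-01,  4.94771453e-01,  1.91438925e+00, -5.63394879e-04,
        7.32246694e-01, -1.01249122e+00]), 'qd': array([-0.00101301,  0.00230318,  0.00097607, -0.00028723,  0.00016939,
        0.00027008]), 'joint_efforts': array([ 4.03026072e-01, -3.81405544e+01, -1.84370667e+01,  1.77317136e-01,
       -5.48961740e-01,  5.31847647e-03]), 'tool_pos': array([ 0.48638697, -0.26808413,  0.00526828]), 'tool_rot': array([-3.14137123e+00,  3.56634666e-04,  2.00177207e+00]), 'wrist_force': array([-1.33539169,  0.64886057,  5.56295274]), 'wrist_torque': array([0.05364526, 0.35168039, 0.01506768]), 'width': 0.04876197689431123}
```

View pics/s7.png

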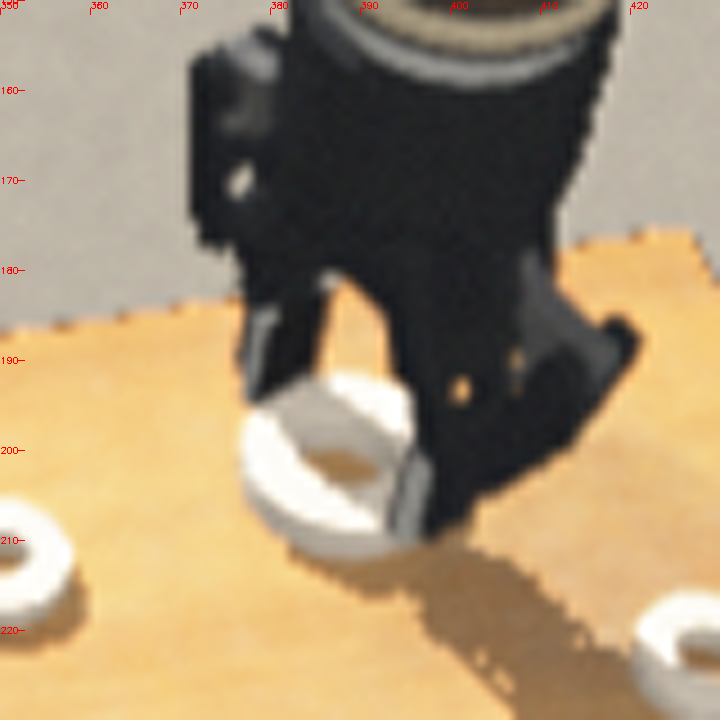

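```bash
python3 - <<'E'
from h import *
s=arm.snapshot("side")
P=arm.read_state()["tool_pos"]
a=2.002-np.pi/2; j=np.array([np.cos(a),np.sin(a)]); p=np.array([-j[1],j[0]])
for z in (.007,):
  for sj in(1,-1):
    for sp in (-11,0,11):
      q=P[:2]+sj*.0245*j+sp*.001*p
      uv=proj(s,[*q,z])[0]; print(sj,sp,((uv-[350,150])*9+4).round())
for r in (P[:2],[.486,-.267]):
  print(((proj(s,[*r,.014])[0]-[350,150])*9+4).round())
E
```

```text
1 -11 [316. 391.]
1 0 [285. 409.]
1 11 [254. 428.]
-1 -11 [446. 506.]
-1 0 [415. 526.]
-1 11 [384. 546.]
[353. 450.]
[350. 451.]
```

Request:
move_arm(targets=[[[4.8,0,0,0.5,0],[4.8,0,0,1.5,0],[4.8,0,0,3,0],[4.8,0,0,4,0],[4.8,0,0,4,0],[4.8,0,0,0,0],[4.8,0,0,0,0]]])

```text
time_s: 4.3
tool_pos: [0.4871, -0.2682, 0.1362]
tool_rot: [3.14, 0.003, 2.002]
wrist_force: [-0.9, -0.4, -2.6]
width: 0.0488
```

```bash
python3 - <<'E'
from h import *
s=arm.snapshot("side");crop(s,"s8",350,110,90,80,8)
print(arm.read_state())
E
```

```text
{'time_s': 4.35, 'joint_pos': array([-5.81723754e-01,  2.88236701e-01,  1.87617642e+00,  3.72887567e-05,
        9.77826378e-01, -1.01251526e+00]), 'qd': array([-0.00257706,  0.03517633,  0.02902372, -0.00039071, -0.00018215,
       -0.00021971]), 'joint_efforts': array([-1.54083670e-02, -3.98364365e+01, -2.64284152e+01,  2.70531338e-03,
       -1.12856536e-01,  9.89849286e-05]), 'tool_pos': array([ 0.48570351, -0.26734025,  0.13428113]), 'tool_rot': array([-3.14127622e+00, -5.65007164e-04,  2.00156690e+00]), 'wrist_force': array([-0.07754091, -0.16347726, -3.03248461]), 'wrist_torque': array([ 0.03803323, -0.0337631 ,  0.00021361]), 'width': 0.04876719150152274}
```

View pics/s8.png

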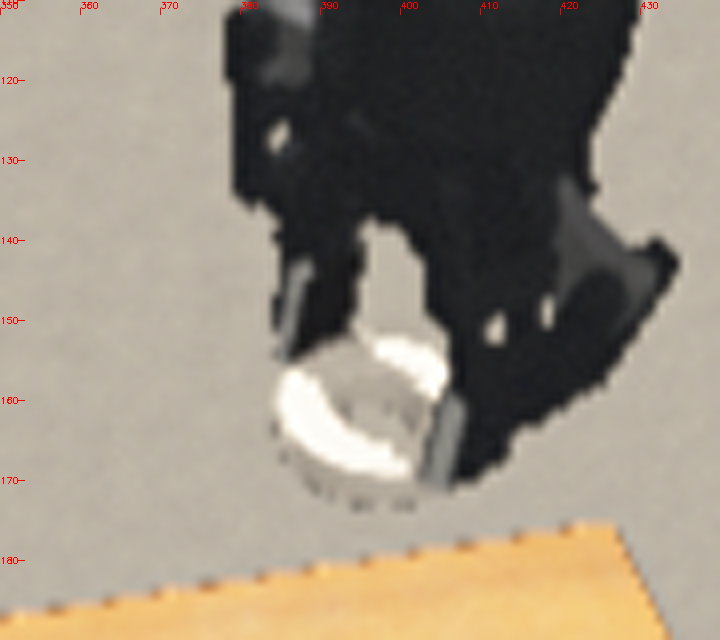

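```bash
python3 - <<'E'
from h import *
s=arm.snapshot("side"); im=cv2.resize(s["frame"][110:190,350:440],None,fx=8,fy=8,interpolation=cv2.INTER_CUBIC)
P=arm.read_state()["tool_pos"];print(P)
P=np.array([.4857,-.2673,.1345])
a=2.002-np.pi/2; j=np.array([np.cos(a),np.sin(a)]); p=np.array([-j[1],j[0]])
th=np.linspace(0,2*np.pi,100)
for off,col in((0,(0,0,255)),(.004,(0,255,0))):
  for zz in (0,.014):
    q=P[:2]+off*p
    C=np.c_[q[0]+.026*np.cos(th),q[1]+.026*np.sin(th),np.full(100,P[2]-.003+zz)]
    uv=((proj(s,C)-[350,110])*8+3.5).astype(np.int32); cv2.polylines(im,[uv],True,col,1)
cv2.imwrite("pics/s9.png",im)
E
```

```text
[ 0.48494944 -0.26685924  0.13312031]
```

View pics/s9.png

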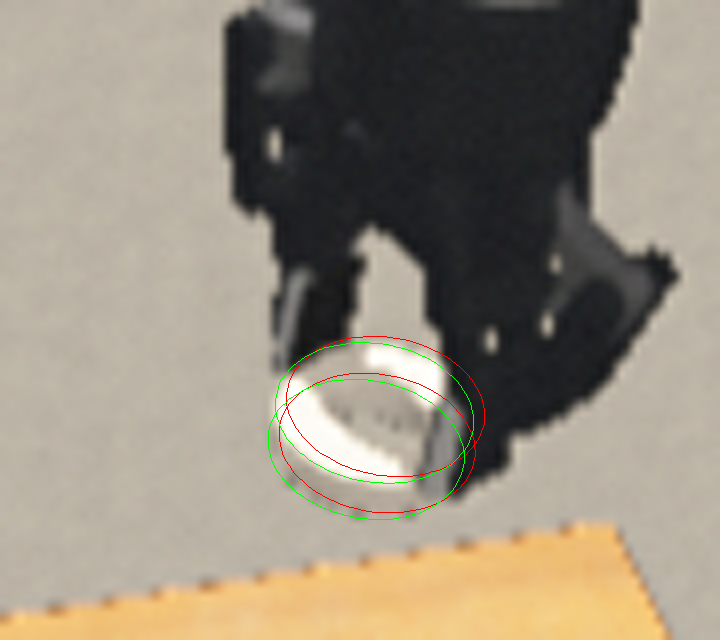

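Request:
move_arm(targets=[[[4.8,0.2,1.5,0,0],[4.8,0.2,3,0,0],[4.8,0.2,3.5,0,0],[4.8,0.2,3.5,0,0],[4.8,0.2,3.5,0,0],[4.8,0.2,3.5,0,0],[4.8,0.2,3.5,0,0],[4.8,0.2,3.5,0,0],[4.8,0.2,3.5,0,0],[4.8,0,3.5,0,0],[4.8,0,2.5,0,0],[4.8,0,1.5,0,0],[4.8,0,0,0,0],[4.8,0,0,0,0],[4.8,0,0,-2.0,0],[4.8,0,0,-2.0,0],[4.8,0,0,0,0],[4.8,0,0,0,0],[4.8,0,0,0,0],[4.8,0,0,0,0]]])

```text
time_s: 6.4
tool_pos: [0.5054, 0.097, 0.0955]
tool_rot: [3.139, 0.001, 2.001]
wrist_force: [0.3, -0.3, -1.6]
width: 0.049
```

```bash
python3 - <<'E'
from h import *
t=arm.snapshot("top");s=arm.snapshot("side");crop(s,"s10",185,140,100,90,8);crop(t,"t10",185,140,100,90,8)
print(arm.read_state())
E
```

```text
{'time_s': 6.5, 'joint_pos': array([ 1.05458029e-01,  2.75904718e-01,  1.99063481e+00, -2.67409263e-05,
        8.73204223e-01, -3.25084641e-01]), 'qd': array([ 0.00211402,  0.00402706,  0.00533557,  0.00132183, -0.00090533,
       -0.00023922]), 'joint_efforts': array([-5.95597015e-02, -3.55768812e+01, -2.29212588e+01, -6.72540718e-04,
       -5.71111843e-03, -1.26021750e-04]), 'tool_pos': array([0.50508252, 0.09719983, 0.09522173]), 'tool_rot': array([3.13984715e+00, 6.09969533e-04, 2.00135562e+00]), 'wrist_force': array([-1.07399872e-03,  4.25327187e-01, -1.54458495e+00]), 'wrist_torque': array([-0.00724804,  0.02700946,  0.02929512]), 'width': 0.048893058737573644}
```

View pics/s10.png

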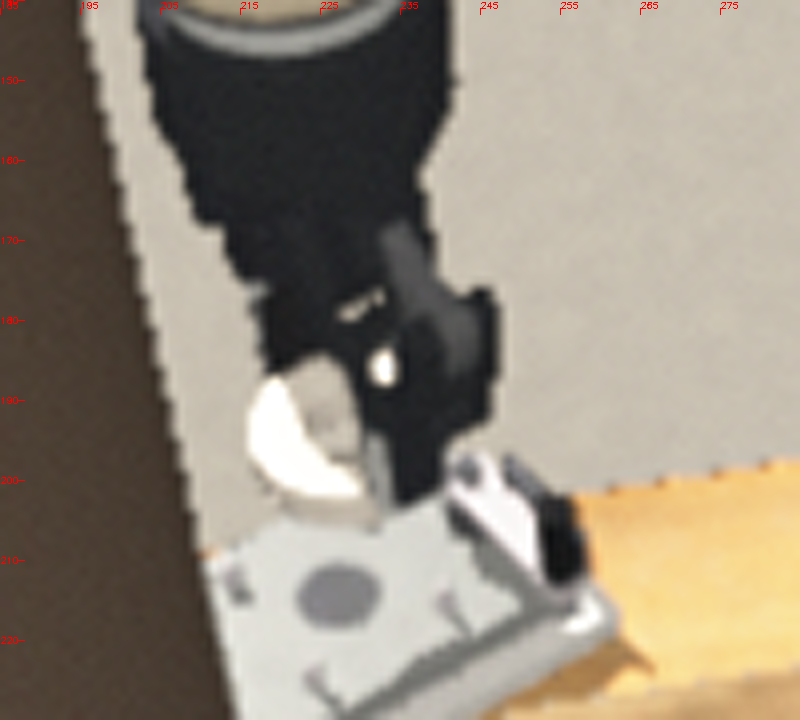

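View pics/t10.png

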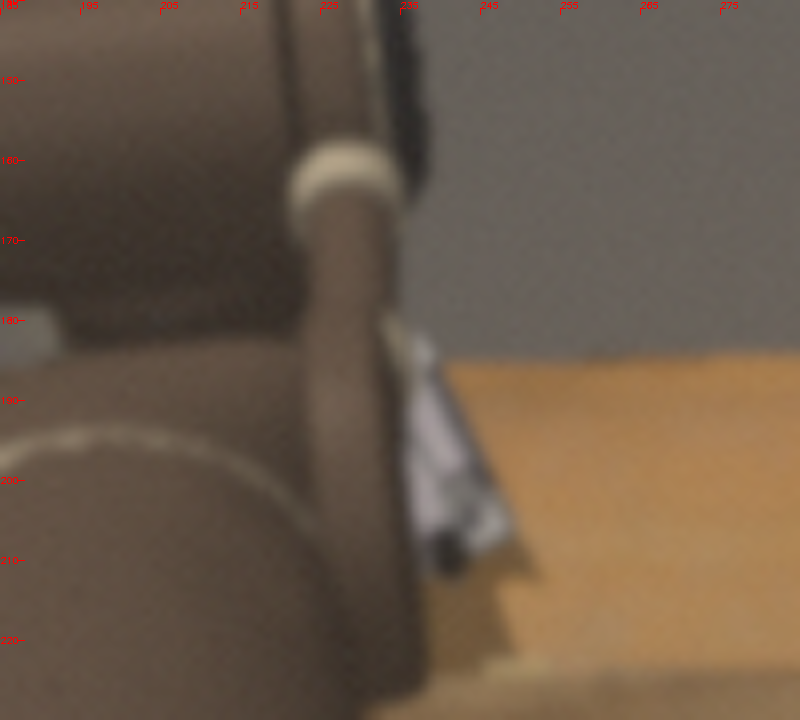

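Request:
move_arm(targets=[[[4.8,-0.15,0.65,-1,0],[4.8,0,0,-1.6,0],[4.8,0,0,-1,0],[4.8,0,0,0,0],[4.8,0,0,0,0],[4.8,0,0,0,0],[4.8,0,0,0,0]]])

```text
time_s: 7.2
tool_pos: [0.5035, 0.1038, 0.0589]
tool_rot: [3.14, 0.0, 2.001]
wrist_force: [-0.5, 0.3, -2.2]
width: 0.049
```

```bash
cat > ov.py <<'E'
from h import *
import sys
# args: name tcp-offset along p, j ; ring bottom above tcp
name,op,oj,dz=sys.argv[1],*map(float,sys.argv[2:5])
s=arm.snapshot("side"); st=arm.read_state(); P=st["tool_pos"]; print(P,st["wrist_force"],st["width"])
x0,y0,m=190,155,9
im=cv2.resize(s["frame"][y0:y0+66,x0:x0+85],None,fx=m,fy=m,interpolation=cv2.INTER_CUBIC)
raw=im.copy()
a=2.002-np.pi/2; j=np.array([np.cos(a),np.sin(a)]); p=np.array([-j[1],j[0]])
th=np.linspace(0,2*np.pi,100)
def circ(c,r,z,col):
    C=np.c_[c[0]+r*np.cos(th),c[1]+r*np.sin(th),np.full(100,z)]
    cv2.polylines(im,[((proj(s,C)-[x0,y0]+.5)*m-.5).astype(np.int32)],True,col,1)
q=P[:2]+op*p+oj*j
for zz in(0,.014): circ(q,.026,P[2]+dz+zz,(0,0,255))
n=np.array([.502,.1072]); circ(n,.010,.036,(255,0,0))
for sx in(-1,1):
  for sy in(-1,1):
    for r,z in((.003,.036),(.0015,.045)): circ(n+.0216*(sx*j+sy*p),r,z,(0,160,0))
cv2.imwrite(f"pics/{name}.png",im)
cv2.imwrite(f"pics/{name}r.png",raw)
E
python3 ov.py s11 .004 0 -.005
```

```text
[0.50341974 0.10379491 0.05889901] [ 0.17522471  0.20001509 -3.4893848 ] 0.04872728032712681
```

View pics/s11.png

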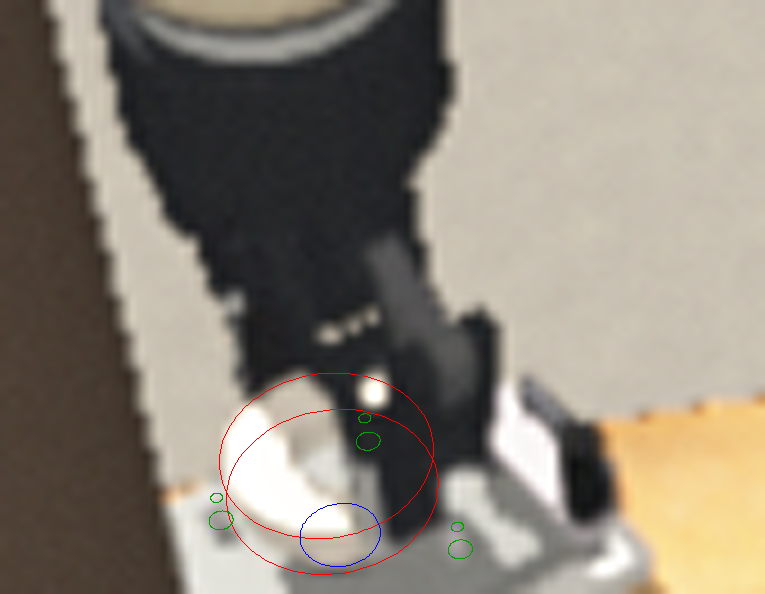

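View pics/s11r.png

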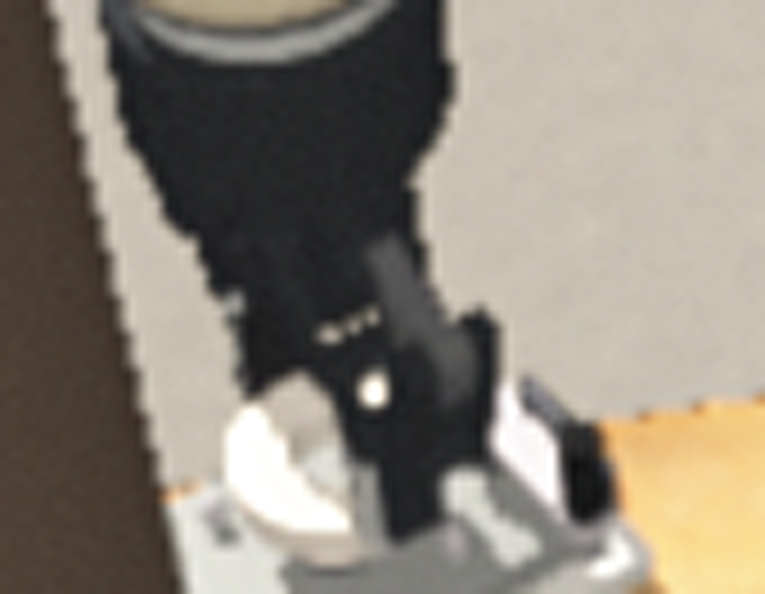

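```bash
cat > fit.py <<'E'
from h import *
a=2.002-np.pi/2; j=np.array([np.cos(a),np.sin(a)]); p=np.array([-j[1],j[0]])
th=np.linspace(0,2*np.pi,180)
def ringfit(s,pts,P,dz=-.005,free_z=False):
    pts=np.array(pts,float)
    def res(v):
        c=P[:2]+v[0]*p+v[1]*j; z=P[2]+dz+(v[2] if free_z else 0)
        C=np.vstack([np.c_[c[0]+.026*np.cos(th),c[1]+.026*np.sin(th),np.full(180,z+h)] for h in(0,.014)])
        h=cv2.convexHull(proj(s,C).astype(np.float32))
        return [cv2.pointPolygonTest(h,tuple(map(float,q)),True) for q in pts]
    r=least_squares(res,[.003,0.]+([0.] if free_z else []),x_scale=.001,diff_step=.01)
    return r.x*1000, np.round(r.fun,2)
E
python3 - <<'E'
from fit import *
s=arm.snapshot("side"); P=arm.read_state()["tool_pos"];print(P)
px=[(270,385),(240,410),(226,440),(224,470),(233,500),(255,535),(290,558),(330,568)]
pts=[(190+(x+.5)/9-.5,155+(y+.5)/9-.5) for x,y in px]
for f in(0,1):print(ringfit(s,pts,P,free_z=f))
n=np.array([.502,.1072])
f=lambda u:((u-[188,190]+.5)*10-.5).round()
print("disc",f(proj(s,[*n,.036])[0]))
for sx in(-1,1):
  for sy in(-1,1): print(sx,sy,f(proj(s,[[*(n+.0216*(sx*j+sy*p)),z] for z in(.036,.045)])).tolist())
E
```

```text
[0.5032899  0.10377614 0.05882194]
(array([1.41380918, 1.77168324]), array([ 0.1 , -0.06, -0.05, -0.32,  0.05,  0.37,  0.14, -0.3 ]))
(array([ 2.48710743, -0.86129828,  3.44465349]), array([ 0.13, -0.04, -0.05, -0.33,  0.04,  0.37,  0.15, -0.27]))
disc [398. 244.]
-1 -1 [[532.0, 261.0], [528.0, 235.0]]
-1 1 [[366.0, 352.0], [362.0, 327.0]]
1 -1 [[429.0, 140.0], [425.0, 115.0]]
1 1 [[266.0, 228.0], [261.0, 203.0]]
```

```bash
python3 - <<'E'
import cv2
i=cv2.imread("pics/side0.png")[192:234,205:255]; cv2.imwrite("pics/s12.png",cv2.resize(i,None,fx=16,fy=14.2,interpolation=cv2.INTER_CUBIC))
E
```

```text
(no output)
```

View pics/s12.png

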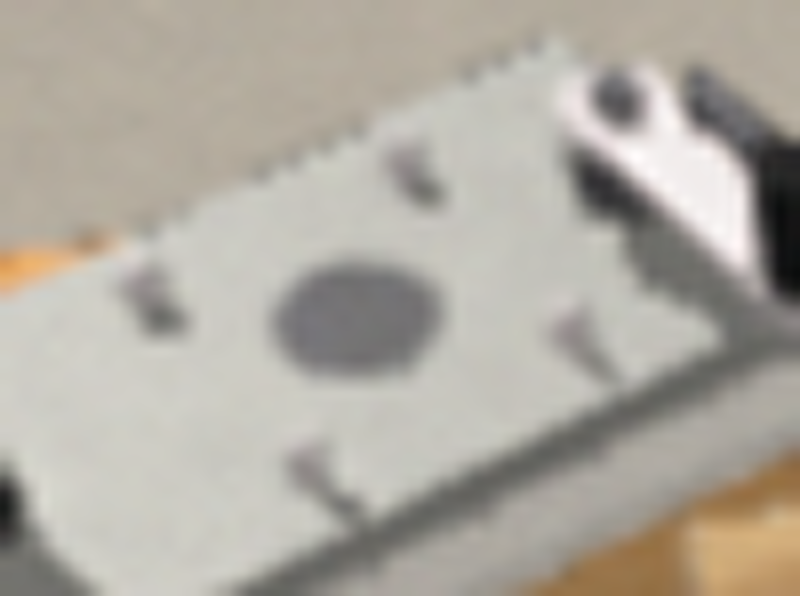

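```bash
python3 - <<'E'
from fit import *
s=arm.snapshot("side");t=arm.snapshot("top")
print("nest side",onz(s,(226.84,214.07),.036),"top",onz(t,(216.25,203.4),.036))
# initial ring silhouettes: automatic on saved pics
def sil(name,x0,y0,w,h,thr):
    im=cv2.imread(name)[y0:y0+h,x0:x0+w].astype(int)
    sat=im.max(2)-im.min(2)
    return im,sat
im,sat=sil("pics/top0.png",355,192,28,32,0)
print(sat[:,13]); print(sat[16])
im,sat=sil("pics/side0.png",372,186,34,34,0)
print(sat[:,16]); print(sat[16])
E
```

```text
nest side [0.50199646 0.10840445 0.036     ] top [0.50218174 0.10693774 0.036     ]
[79 80 83 85 81 65 45 31 27 26 25 24 27 38 45 50 51 56 64 65 51 37 30 27
 27 26 26 30 43 50 52 56]
[81 77 64 42 30 28 28 27 26 30 36 45 49 51 51 52 50 37 27 24 27 27 29 30
 40 58 69 72]
[108 106 106 107 103  62  15  10  12  14  28  23  22  32  58  75  72  70
  27  11  11  10  15  24  22  28  49  75  81 105 117 114 115 116]
[103 109 110 109  79  24   8   8   9  10   9  12  38  54  63  73  72  72
  70  58  38  14   8   9  10  10  12  40 100 108 109 109 109 106]
```

```bash
python3 - <<'E'
from fit import *
S={"side":arm.snapshot("side"),"top":arm.snapshot("top")}
for n,(x0,y0,w,h),thr in (("top",(352,190,34,34),50),("side",(370,184,38,36),52)):
    im=cv2.imread(f"pics/{n}0.png")[y0:y0+h,x0:x0+w]
    u=cv2.resize(im,None,fx=8,fy=8,interpolation=cv2.INTER_CUBIC).astype(int)
    m=(((u.max(2)-u.min(2))<thr)&(u.max(2)>110)).astype(np.uint8)
    k,lab,st,_=cv2.connectedComponentsWithStats(m); i=1+st[1:,4].argmax()
    c=max(cv2.findContours((lab==i).astype(np.uint8),0,1)[0],key=cv2.contourArea)[:,0]
    c=cv2.convexHull(c)[:,0]
    # resample hull boundary
    v=cv2.cvtColor((lab==i).astype(np.uint8)*255,8); cv2.imwrite(f"pics/m_{n}.png",np.hstack([v,u.clip(0,255).astype(np.uint8)]))
    pts=(c+.5)/8-.5+[x0,y0]
    for sel in ("all","nobottom"):
        q=pts if sel=="all" else pts[pts[:,1]<pts[:,1].mean()+ (pts[:,1].max()-pts[:,1].mean())*.5]
        r=ringfit(S[n],q,np.array([.486,-.267,0]),dz=0)
        cen=np.array([.486,-.267])+r[0][0]/1000*p+r[0][1]/1000*j
        print(n,sel,cen,"rms",r[1].std(),len(q),"span",np.ptp(pts,axis=0))
E
```

```text
top all [ 0.48506357 -0.26884809] rms 0.4607796909084851 44 span [22.125 22.5  ]
top nobottom [ 0.48611418 -0.26871074] rms 0.16211372358625287 32 span [22.125 22.5  ]
side all [ 0.4865513  -0.26703306] rms 0.2515911685834556 51 span [23.    20.875]
side nobottom [ 0.48680007 -0.26687666] rms 0.2534960330086999 33 span [23.    20.875]
```

View pics/m_side.png

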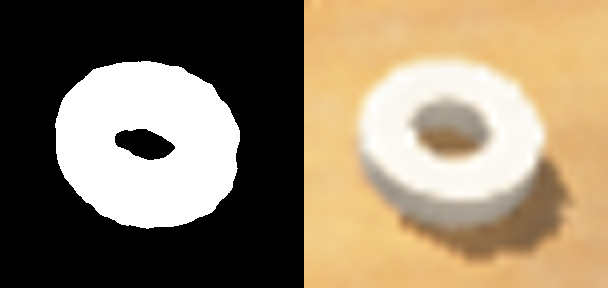

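Request:
move_arm(targets=[[[4.8,-0.1,0.33,0,0],[4.8,0,0,-0.4,0],[4.8,0,0,0,0],[4.8,0,0,0,0],[4.8,0,0,0,0],[4.8,0,0,0,0]]])

```text
time_s: 8.1
tool_pos: [0.5018, 0.107, 0.0543]
tool_rot: [3.142, 0.0, 2.001]
wrist_force: [-0.1, -0.6, -1.3]
width: 0.0487
```

```bash
python3 ov.py s13 .001 0 -.005; python3 - <<'E'
from h import *
s=arm.snapshot("side"); crop(s,"s14",200,185,60,48,13)
E
```

```text
[0.50185916 0.10700587 0.05432052] [-0.21356571  0.10771592 -1.62491238] 0.04849165661559998
```

View pics/s13.png

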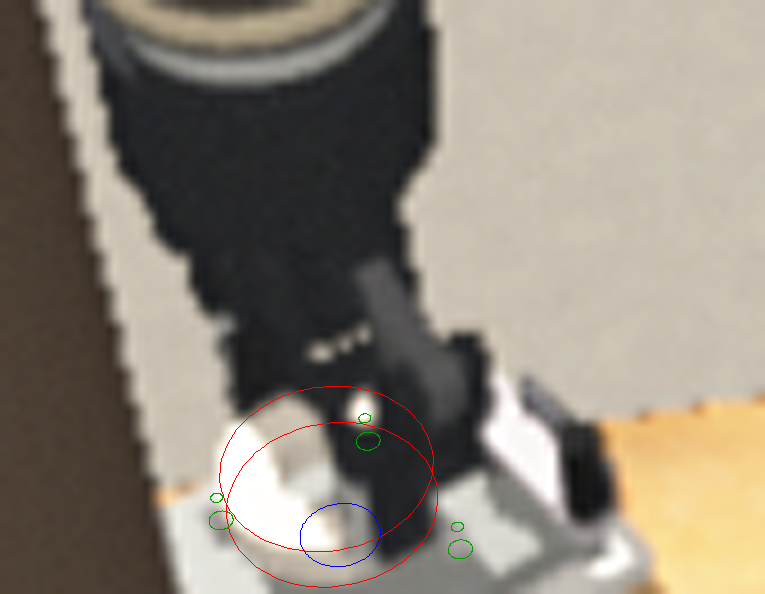

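View pics/s14.png

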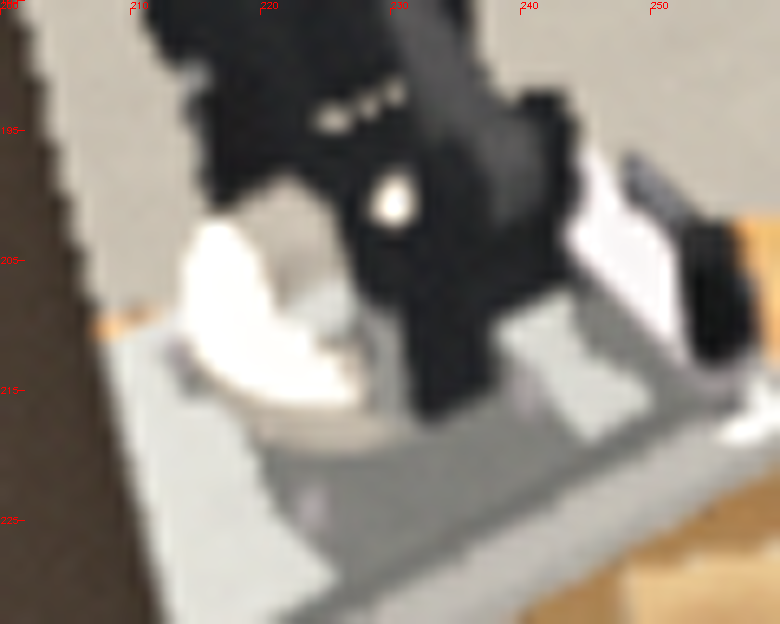

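```bash
python3 - <<'E'
from fit import *
s=arm.snapshot("side"); P=arm.read_state()["tool_pos"];print(P)
px=[(240,200),(205,225),(190,255),(182,290),(190,340),(210,375),(240,415),(270,440),(310,452),(350,450)]
pts=[(200+(x+.5)/13-.5,185+(y+.5)/13-.5) for x,y in px]
N=np.array([.5020,.1084])
for dz in(-.006,-.005,-.003,-.001):
    r=ringfit(s,pts,P,dz=dz); c=P[:2]+r[0][0]/1e3*p+r[0][1]/1e3*j
    d=N-c; print(dz,r[0],c,"need",d*1e3,"p,j",d@p*1e3,d@j*1e3,r[1])
E
```

```text
[0.50188073 0.10702931 0.0543357 ]
-0.006 [0.06318406 2.47530029] [0.50410305 0.1081213 ] need [-2.1030457   0.27869924] p,j 1.132186687523192 -1.7940534563340094 [ 0.28 -0.24 -0.14 -0.27 -0.27  0.57  0.42 -0.15 -0.29 -0.05]
-0.005 [0.36881901 1.71838745] [0.50328767 0.1080826 ] need [-1.28767357  0.31740387] p,j 0.8265517417081816 -1.0371406189217554 [ 0.29 -0.24 -0.14 -0.27 -0.27  0.57  0.42 -0.15 -0.28 -0.05]
-0.003 [0.97390581 0.2051086 ] [0.50166001 0.1079998 ] need [0.33998961 0.4002017 ] p,j 0.2214649404969277 0.4761382259900981 [ 0.31 -0.23 -0.14 -0.28 -0.28  0.56  0.42 -0.14 -0.27 -0.03]
-0.001 [ 1.58334245 -1.31613696] [0.50002329 0.10791762] need [1.97670834 0.48237766] p,j -0.3879716975486531 1.9973837917287705 [ 0.33 -0.22 -0.14 -0.28 -0.28  0.55  0.42 -0.14 -0.26 -0.01]
```

Request:
move_arm(targets=[[[4.8,0,0.03,-0.3,0],[4.8,0,0,-0.2,0],[4.8,0,0,-0.2,0],[4.8,0,0,0,0],[4.8,0,0,0,0]]])

```text
time_s: 8.75
tool_pos: [0.5016, 0.1073, 0.0471]
tool_rot: [-3.141, -0.0, 2.002]
wrist_force: [1.0, -0.5, -3.3]
width: 0.0488
```

Request:
move_arm(targets=[[[4.8,0,0,-0.2,0],[4.8,0,0,-0.2,0],[4.8,0,0,0,0],[4.8,0,0,0,0]]])

```text
time_s: 9.15
tool_pos: [0.5017, 0.1073, 0.0431]
tool_rot: [-3.141, -0.0, 2.002]
wrist_force: [0.7, -0.2, -2.3]
width: 0.0487
```

Request:
move_arm(targets=[[[4.8,0,0,-0.1,0],[4.8,0,0,-0.1,0],[4.8,0,0,0,0],[4.8,0,0,0,0]]])

```text
time_s: 9.55
tool_pos: [0.5019, 0.1074, 0.0413]
tool_rot: [3.141, 0.0, 2.001]
wrist_force: [0.1, 0.3, -2.8]
width: 0.0488
```

Request:
move_arm(targets=[[[4.8,0,0,-0.1,0],[4.8,0,0,0,0],[4.8,0,0,0,0]]])

```text
time_s: 9.85
tool_pos: [0.5019, 0.1074, 0.0412]
tool_rot: [-3.141, -0.0, 2.002]
wrist_force: [-2.4, 0.1, 4.7]
width: 0.0484
```

```bash
python3 - <<'E'
from h import *
s=arm.snapshot("side"); crop(s,"s15",200,185,60,48,13); print(arm.read_state()["wrist_force"],arm.read_state()["tool_pos"])
E
```

```text
[-2.38998795 -0.71963353  5.00982325] [0.5019144  0.10736051 0.04122633]
```

View pics/s15.png

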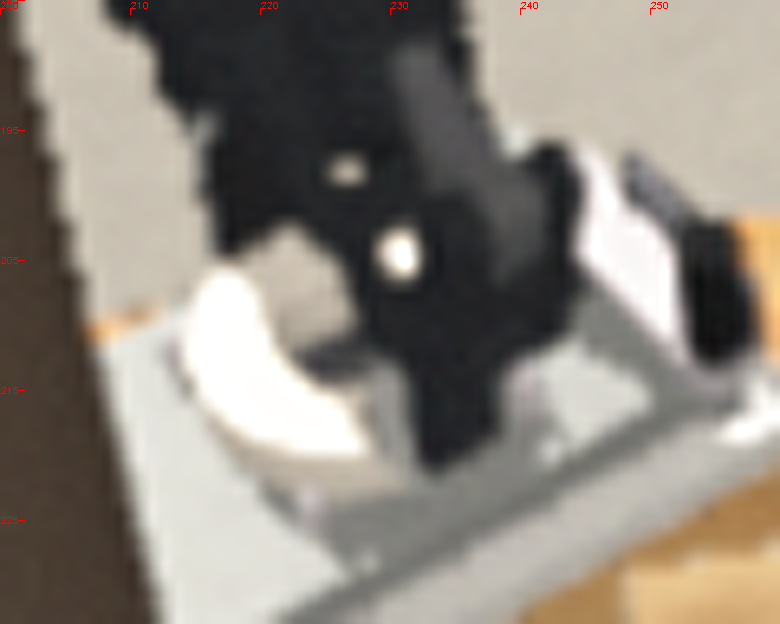

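Request:
move_arm(targets=[[[5.2,0,0,0,0],[5.8,0,0,0,0],[6.4,0,0,0,0],[6.4,0,0,0,0],[6.4,0,0,1,0],[6.4,0,0,3,0],[6.4,0,0,4,0],[6.4,0,0,4,0],[6.4,-3,-3,0,0],[6.4,-4,-4,0,0],[6.4,-4,-4,0,0],[6.4,0,0,0,0],[6.4,0,0,0,0]]])

```text
time_s: 11.2
tool_pos: [0.4009, 0.006, 0.161]
tool_rot: [3.14, 0.001, 1.999]
wrist_force: [0.2, 0.3, 0.7]
width: 0.0642
```

```bash
python3 - <<'E'
from h import *
s=arm.snapshot("side"); t=arm.snapshot("top");crop(s,"s16",188,185,80,55,10); crop(t,"t16",178,175,80,55,10);print(arm.read_state()["tool_pos"])
E
```

```text
[0.40256405 0.00680197 0.16126281]
```

View pics/s16.png

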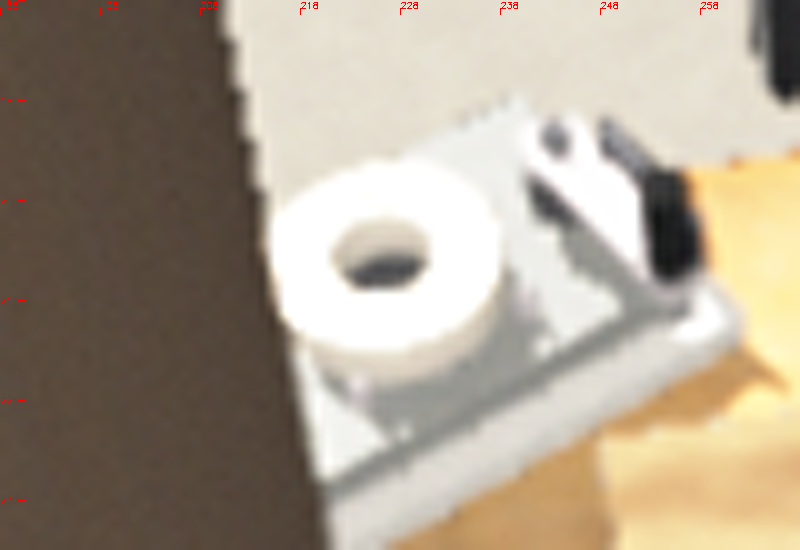

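View pics/t16.png

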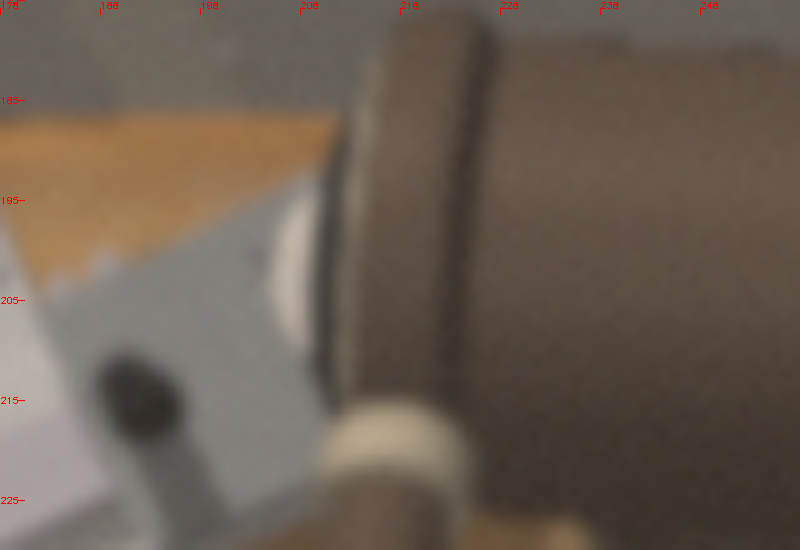

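Request:
move_arm(targets=[[[4.0,0.7,0.36,0,8.2],[4.0,0.7,0.36,0,8.2],[4.0,0.7,0.36,0,8.2],[4.0,0.7,0.36,0,8.2],[4.0,0.7,0.36,0,8.2],[4.0,0.7,0.36,0,8.2],[4.0,0.7,0.36,0,8.2],[4.0,0.7,0.36,0,8.2],[4.0,0.7,0.36,0,8.2],[4.0,0.7,0.36,0,8.2],[4.0,0.7,0.36,0,8.2],[4.0,0,0,-2,0],[4.0,0,0,-3,0],[4.0,0,0,-1,0],[4.0,0,0,0,0],[4.0,0,0,0,0],[4.0,0,0,0,0]]])

```text
time_s: 13.0
tool_pos: [0.4795, 0.0465, 0.1015]
tool_rot: [-3.141, 0.002, -2.707]
wrist_force: [-0.4, 0.6, -0.4]
width: 0.0402
```

```bash
python3 - <<'E'
from h import *
s=arm.snapshot("side"); crop(s,"s17",200,140,90,85,8); st=arm.read_state();print(st["tool_pos"],st["tool_rot"],st["joint_pos"])
E
```

```text
[0.47948314 0.04636293 0.10162101] [-3.14046335e+00  2.58744326e-03 -2.70719848e+00] [ 5.93758824e-03  2.08136093e-01  2.06215417e+00  6.25779694e-05
  8.68479644e-01 -1.99929180e+00]
```

View pics/s17.png

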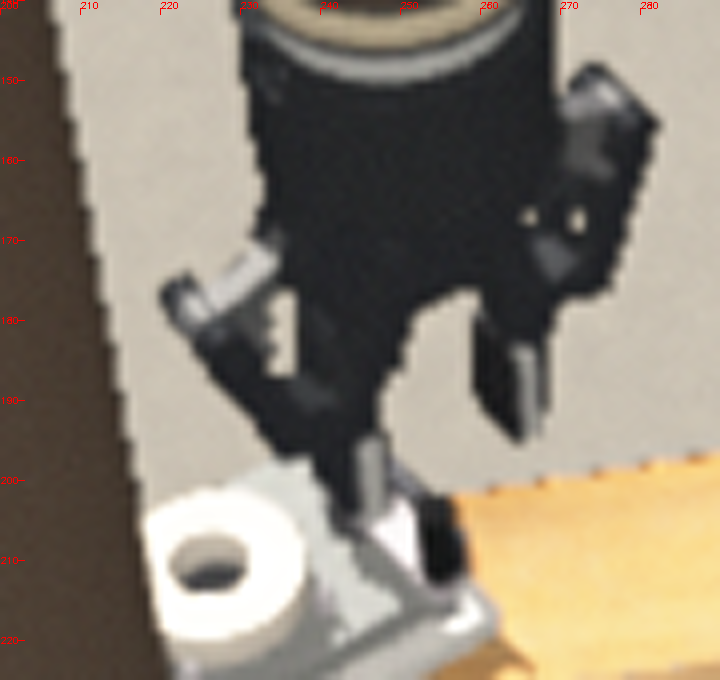

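```bash
python3 - <<'E'
from h import *
s=arm.snapshot("side"); print(proj(s,[[.4795,.0464,.0855],[.4791,.0459,.0855]]), onz(s,(254.35,203.55),.0855))
E
```

```text
[[254.47077959 203.29321218]
 [254.72953123 203.39763057]] [0.47884558 0.04676554 0.0855    ]
```

Request:
move_arm(targets=[[[4.0,0,0,-1,0],[4.0,0,0,-1.5,0],[4.0,0,0,-0.8,0],[4.0,0,0,-0.4,0],[3.2,0,0,0,0],[2.6,0,0,0,0],[2.0,0,0,0,0],[1.7,0,0,0,0],[1.7,0,0,0,0],[1.7,0,0,0,0]]], squeeze=20)

```text
time_s: 14.1
tool_pos: [0.4782, 0.0462, 0.0635]
tool_rot: [-3.141, 0.0, -2.707]
wrist_force: [-0.0, -0.5, 0.4]
width: 0.0171
```

```bash
python3 - <<'E'
from h import *
s=arm.snapshot("side"); crop(s,"s18",200,140,90,85,8); st=arm.read_state();print(st["tool_pos"],st["wrist_force"])
E
```

```text
[0.47817167 0.04622882 0.06344049] [-0.6904007   0.14105869  0.72862781]
```

View pics/s18.png

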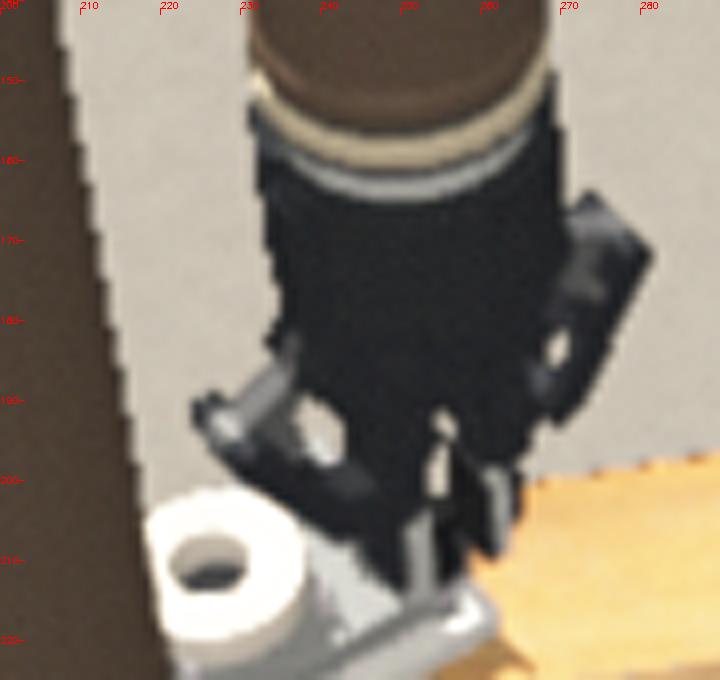

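Request:
move_arm(targets=[[[1.0,0,0,0,0],[1.0,0,0,0,0],[1.0,0,0,0,0]]])

```text
time_s: 14.45
tool_pos: [0.4781, 0.0462, 0.0634]
tool_rot: [3.142, -0.0, -2.707]
wrist_force: [-1.3, -0.3, 1.3]
width: 0.0111
```

```bash
python3 - <<'E'
import numpy as np
c=np.array([.5209,.0667]); 
ph=np.radians(np.linspace(206.4,114.7,19)); 
X=c+.045*np.c_[np.cos(ph),np.sin(ph)]
print(X[0],X[-1]); print((np.diff(X,axis=0)*100).round(2).tolist())
E
```

```text
[0.48059297 0.04669142] [0.50209598 0.10758287]
[[-0.16, 0.37], [-0.13, 0.38], [-0.09, 0.39], [-0.06, 0.4], [-0.02, 0.4], [0.01, 0.4], [0.05, 0.4], [0.08, 0.39], [0.12, 0.38], [0.15, 0.37], [0.18, 0.36], [0.21, 0.34], [0.24, 0.32], [0.27, 0.3], [0.29, 0.27], [0.32, 0.24], [0.34, 0.21], [0.36, 0.18]]
```

Request:
move_arm(targets=[[[1.6,0,0,0,0],[1.6,-0.15,0.37,0,-5.1],[1.6,-0.13,0.38,0,-5.1],[1.6,-0.09,0.39,0,-5.1],[1.6,-0.06,0.4,0,-5.1],[1.6,-0.02,0.4,0,-5.1],[1.6,0.01,0.4,0,-5.1],[1.6,0.05,0.4,0,-5.1],[1.6,0.08,0.39,0,-5.1],[1.6,0.12,0.38,0,-5.1]]])

```text
time_s: 15.45
tool_pos: [0.4757, 0.0812, 0.063]
tool_rot: [-3.141, -0.001, 2.771]
wrist_force: [-1.0, -0.1, 1.5]
width: 0.0161
```

```bash
python3 - <<'E'
from h import *
s=arm.snapshot("side"); crop(s,"s19",190,140,90,85,8); st=arm.read_state();print(st["tool_pos"],st["wrist_force"])
E
```

```text
[0.47601811 0.08169407 0.06311947] [-0.1258075   0.2171736  -0.41685864]
```

View pics/s19.png

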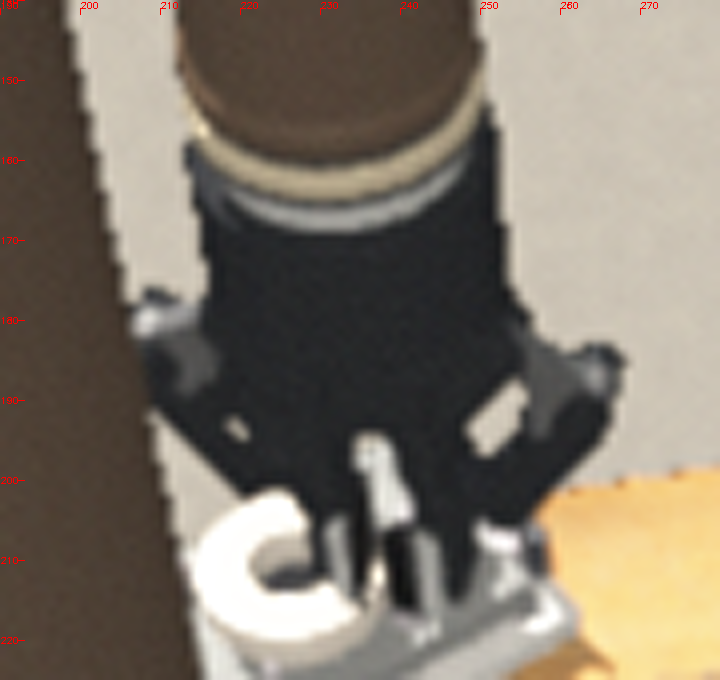

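Request:
move_arm(targets=[[[1.6,0.16,0.37,0,-5.1],[1.6,0.19,0.36,0,-5.1],[1.6,0.22,0.34,0,-5.1],[1.6,0.25,0.32,0,-5.1],[1.6,0.28,0.3,0,-5.1],[1.6,0.3,0.27,0,-5.1],[1.6,0.32,0.24,0,-5.1],[1.6,0.35,0.21,0,-5.1],[1.6,0.37,0.18,0,-5.1],[1.6,0,0,0,0],[1.6,0,0,0,0]]])

```text
time_s: 16.6
tool_pos: [0.5005, 0.1071, 0.0631]
tool_rot: [-3.142, 0.0, 1.976]
wrist_force: [-0.2, -0.0, -0.8]
width: 0.016
```

```bash
python3 - <<'E'
from h import *
s=arm.snapshot("side"); crop(s,"s20",180,140,90,85,8); st=arm.read_state();print(st["tool_pos"],st["wrist_force"],st["width"])
E
```

```text
[0.50047356 0.1070946  0.06314772] [-0.91239431  0.28781793 -0.02735227] 0.01593473034849574
```

View pics/s20.png

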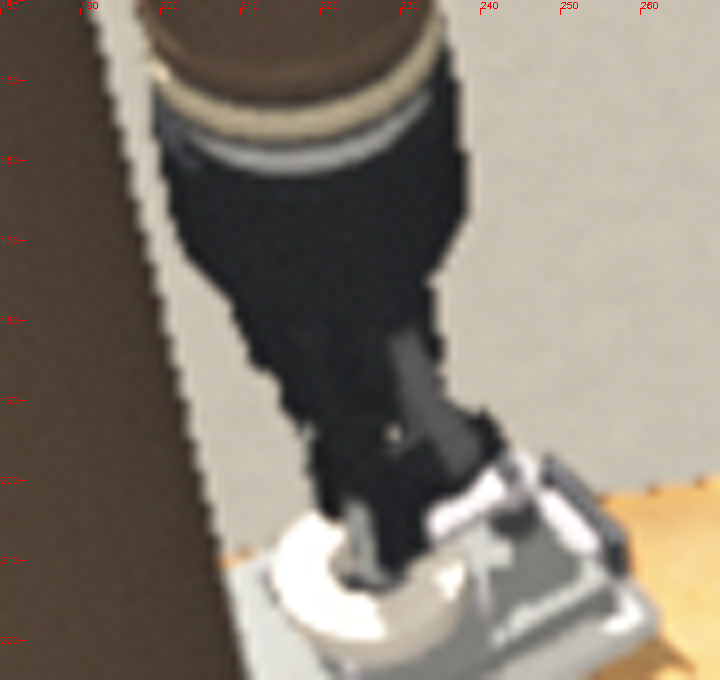

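Request:
move_arm(targets=[[[1.6,0.09,0.04,0,0],[1.6,0.09,0.04,0,0],[1.6,0.09,0.04,0,0],[1.6,0,0,0,0]]])

```text
time_s: 17.05
tool_pos: [0.5029, 0.1084, 0.0631]
tool_rot: [-3.141, -0.0, 1.974]
wrist_force: [-0.6, -0.4, 0.4]
width: 0.0162
```

Request:
move_arm(targets=[[[1.6,0.09,0.04,0,0],[1.6,0.09,0.04,0,0],[1.6,0,0,0,0]]])

```text
time_s: 17.35
tool_pos: [0.5031, 0.1086, 0.0629]
tool_rot: [-3.137, -0.001, 1.974]
wrist_force: [-5.0, -2.6, 4.2]
width: 0.0156
```

Request:
move_arm(targets=[[[1.6,0.09,0.04,0,0],[1.6,0,0,0,0]]])

```text
time_s: 17.55
tool_pos: [0.5032, 0.1087, 0.0628]
tool_rot: [-3.135, -0.001, 1.974]
wrist_force: [-6.7, -2.5, 5.7]
width: 0.0162
```

Request:
move_arm(targets=[[[1.6,-0.25,-0.1,0,0],[3.0,0,0,0,0],[3.0,0,0,0,0],[3.0,0,0,2,0],[3.0,0,0,3,0],[3.0,0,0,3,0],[3.0,-2,-3,0,0],[3.0,-4,-4,0,0],[3.0,-4,-4,0,0],[3.0,0,0,0,0],[3.0,0,0,0,0]]])

```text
time_s: 18.65
tool_pos: [0.4131, 0.0073, 0.1437]
tool_rot: [3.139, 0.001, 1.971]
wrist_force: [0.2, 0.3, 0.0]
width: 0.0298
```

```bash
python3 - <<'E'
from h import *
s=arm.snapshot("side"); crop(s,"s21",185,185,80,55,10); t=arm.snapshot("top"); crop(t,"t21",178,175,80,55,10); st=arm.read_state();print(st["tool_pos"],st["wrist_force"],st["width"])
E
```

```text
[0.41455699 0.00804071 0.14406276] [-0.06385866 -0.1327857  -0.40349133] 0.030190844148375813
```

View pics/s21.png

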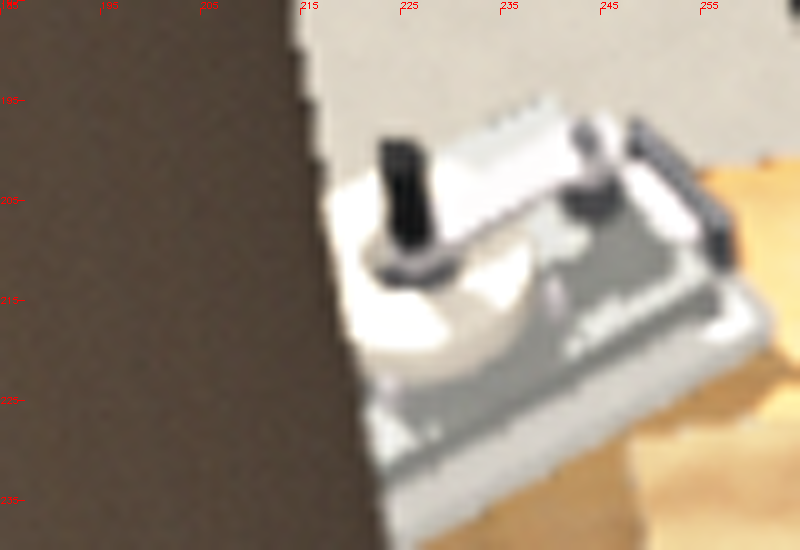

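View pics/t21.png

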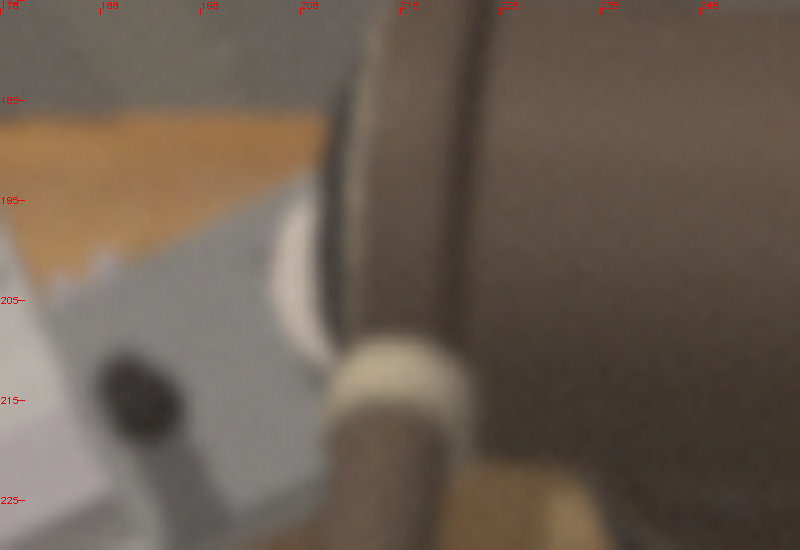

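Request:
move_arm(targets=[[[4.0,1.5,4,0,0.5],[4.0,1.5,4,0,0.5],[4.0,1.5,4,0,0.4],[4.0,1.5,3.83,0,0.4],[4.0,0,0,0,0],[4.0,0,0,-2.5,0],[4.0,0,0,-2.5,0],[4.0,0,0,0,0],[4.0,0,0,0,0],[4.0,0,0,0,0]]])

```text
time_s: 19.75
tool_pos: [0.4741, 0.1665, 0.0945]
tool_rot: [3.139, 0.0, 2.005]
wrist_force: [-0.1, 0.2, 1.1]
width: 0.0399
```

```bash
python3 - <<'E'
from h import *
s=arm.snapshot("side"); crop(s,"s22",160,150,90,85,8); st=arm.read_state();print(st["tool_pos"],st["tool_rot"],st["wrist_force"],st["width"])
E
```

```text
[0.47421914 0.16650222 0.09469792] [3.13871008e+00 5.53780956e-04 2.00497461e+00] [ 0.50469222  0.34967974 -0.16042871] 0.040169077317703965
```

View pics/s22.png

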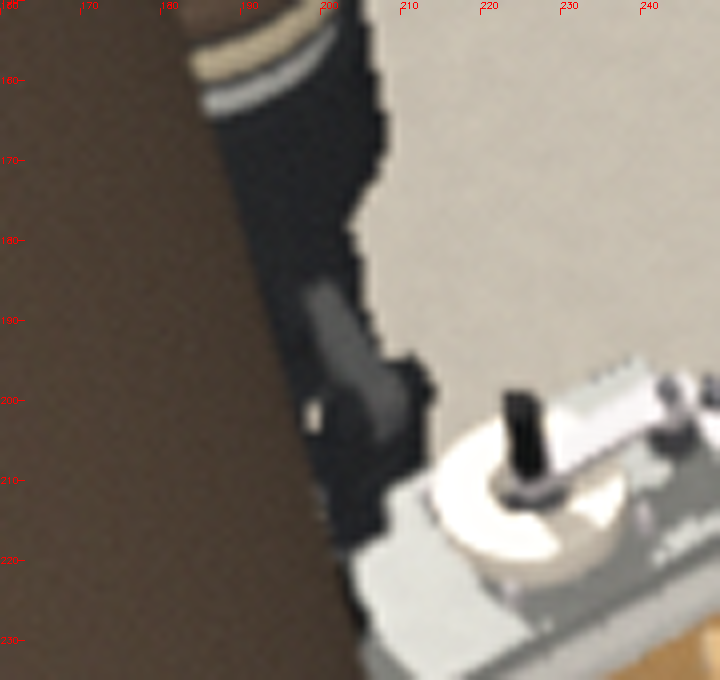

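Request:
move_arm(targets=[[[4.0,0.03,0,-2,0],[4.0,0,0,-1.5,0],[4.0,0,0,-0.8,0],[4.0,0,0,-0.5,0],[3,0,0,0,0],[2.2,0,0,0,0],[1.4,0,0,0,0],[1.2,0,0,0,0],[1.2,0,0,0,0],[1.2,0,0,0,0]]], squeeze=50)

```text
time_s: 20.8
tool_pos: [0.4735, 0.1663, 0.0461]
tool_rot: [3.141, 0.0, 2.005]
wrist_force: [-1.8, -1.5, 6.7]
width: 0.0137
```

Request:
move_arm(targets=[[[1.2,0,0,0.1,0],[1.2,-0.1,0.22,0,0],[1.2,-0.21,0.45,0,0],[1.2,-0.21,0.46,0,0],[1.2,-0.21,0.45,0,0],[1.2,-0.21,0.45,0,0],[1.2,0,0,0,0],[1.2,0,0,0,0]]])

```text
time_s: 21.6
tool_pos: [0.4634, 0.1877, 0.0463]
tool_rot: [3.141, -0.002, 2.005]
wrist_force: [1.0, 3.1, -1.6]
width: 0.0136
```

```bash
cat > st.py <<'E'
from fit import *
st=arm.read_state(); f=st["wrist_force"]; P=st["tool_pos"]
print("t",st["time_s"],"P",P,"f along p,j,z",f[:2]@p,f[:2]@j,f[2],"w",st["width"],"travel",(P[:2]-[.4735,.1663])@p*1e3)
E
python3 st.py
```

```text
t 21.6 P [0.46344337 0.18765828 0.04629971] f along p,j,z 2.3765579397259073 2.146719709926507 -1.583127202975171 w 0.013648148045479702 travel 23.606528447596315
```

Request:
move_arm(targets=[[[1.2,-0.1,0.22,0,0],[1.2,-0.21,0.45,0,0],[1.2,-0.21,0.46,0,0],[1.2,-0.21,0.45,0,0],[1.2,-0.21,0.46,0,0],[1.2,-0.21,0.45,0,0],[1.2,-0.21,0.46,0,0],[1.2,-0.21,0.45,0,0],[1.2,-0.21,0.46,0,0],[1.2,-0.1,0.22,0,0],[1.2,0,0,0,0],[1.2,0,0,0,0]]])

```text
time_s: 22.8
tool_pos: [0.4445, 0.228, 0.0463]
tool_rot: [3.142, -0.001, 2.004]
wrist_force: [1.0, 3.0, -2.9]
width: 0.0132
```

```bash
python3 st.py; python3 - <<'E'
from h import *
s=arm.snapshot("side"); crop(s,"s23",125,180,110,85,7); t=arm.snapshot("top"); crop(t,"t23",130,175,110,85,7)
E
```

```text
t 22.8 P [0.44452902 0.22802061 0.0462893 ] f along p,j,z 2.2566719624657803 2.172120403567798 -2.9425977616241874 w 0.013158882251296702 travel 68.1797532850378
```

View pics/s23.png

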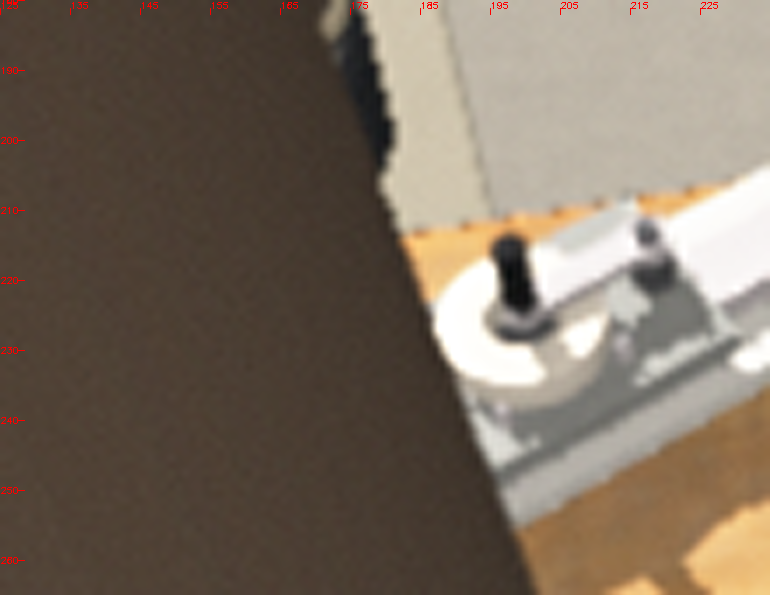

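View pics/t23.png

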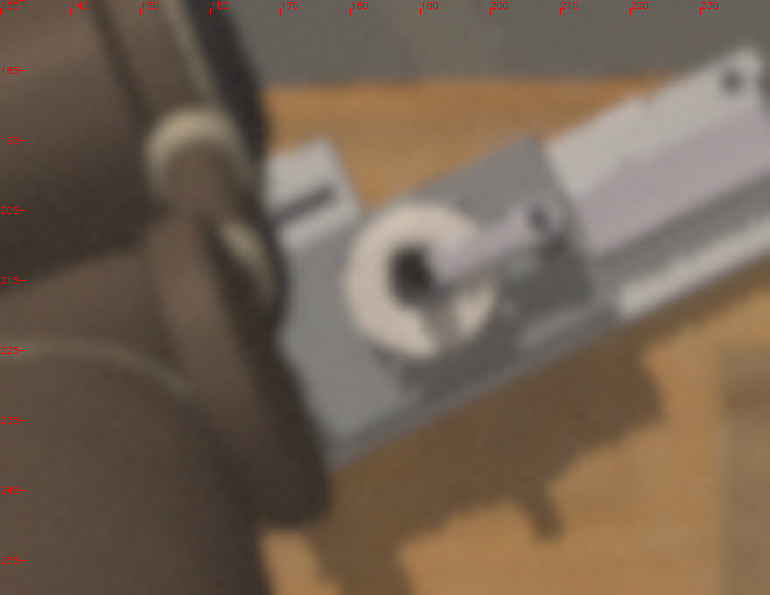

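Request:
move_arm(targets=[[[1.2,-0.08,0.18,0,0],[1.2,-0.08,0.18,0,0],[1.2,-0.08,0.18,0,0],[1.2,-0.09,0.19,0,0],[1.2,-0.08,0.18,0,0]]])

```text
time_s: 23.4
tool_pos: [0.4407, 0.2363, 0.0463]
tool_rot: [-3.141, 0.0, 2.005]
wrist_force: [2.5, -1.8, -1.6]
width: 0.0136
```

```bash
python3 st.py
```

```text
t 23.4 P [0.44068464 0.23632741 0.04626949] f along p,j,z -2.668842621155791 1.4837602812611248 -1.5793476713170307 w 0.013633867076106018 travel 77.33299304382133
```

Request:
move_arm(targets=[[[1.2,-0.04,0.09,0,0],[1.2,-0.04,0.09,0,0],[1.2,-0.04,0.09,0,0]]])

```text
time_s: 23.7
tool_pos: [0.4397, 0.2385, 0.0463]
tool_rot: [-3.141, 0.001, 2.006]
wrist_force: [4.7, -5.4, -1.8]
width: 0.0134
```

```bash
python3 st.py
```

```text
t 23.7 P [0.43970197 0.23847937 0.04625767] f along p,j,z -6.828615080563998 1.9981975913626162 -1.8231255193913505 w 0.0133736582684931 travel 79.69869020997324
```

Request:
move_arm(targets=[[[1.2,-0.04,0.09,0,0],[1.2,-0.05,0.09,0,0]]])

```text
time_s: 23.9
tool_pos: [0.4394, 0.2389, 0.0462]
tool_rot: [-3.141, 0.004, 2.008]
wrist_force: [6.9, -11.3, -1.5]
width: 0.0135
```

```bash
python3 st.py
```

```text
t 23.9 P [0.43943458 0.23893932 0.0462465 ] f along p,j,z -13.114186011542646 1.5100026303796485 -1.5050643012607927 w 0.013462179151862815 travel 80.22829578135409
```

Request:
move_arm(targets=[[[1.2,-0.04,0.09,0,0],[1.2,-0.04,0.09,0,0]]])

```text
time_s: 24.1
tool_pos: [0.4391, 0.2398, 0.0462]
tool_rot: [-3.141, 0.006, 2.008]
wrist_force: [7.0, -12.7, -1.9]
width: 0.0136
```

```bash
python3 st.py
```

```text
t 24.1 P [0.43905633 0.23981179 0.04623133] f along p,j,z -14.439711406379201 1.0832020189875677 -1.9319954152801504 w 0.013557270290082368 travel 81.17899632970868
```

Request:
move_arm(targets=[[[1.2,0,0,0,0]]])

```text
time_s: 24.2
tool_pos: [0.4388, 0.2404, 0.0463]
tool_rot: [-3.141, 0.004, 2.007]
wrist_force: [4.5, -10.3, -1.6]
width: 0.0132
```

```bash
python3 st.py
```

```text
t 24.2 P [0.43877975 0.24037645 0.04625302] f along p,j,z -11.204482264337937 -0.24294323085682448 -1.5952530418646087 w 0.013222343452800291 travel 81.80757162495415
```

Request:
move_arm(targets=[[[1.2,0,0,0,0],[1.2,0,0,0,0]]])

```text
time_s: 24.4
tool_pos: [0.4386, 0.2406, 0.0462]
tool_rot: [-3.141, 0.004, 2.007]
wrist_force: [5.5, -9.2, -0.6]
width: 0.0132
```

```bash
python3 st.py
```

```text
t 24.4 P [0.43861608 0.24063289 0.04622931] f along p,j,z -10.658657753611287 1.1288181665953354 -0.5764200161260068 w 0.013244340880331948 travel 82.10894546357655
```

Request:
move_arm(targets=[[[1.2,-0.04,0.09,0,0],[1.2,0,0,0,0]]])

```text
time_s: 24.6
tool_pos: [0.4382, 0.2415, 0.0463]
tool_rot: [-3.141, 0.004, 2.007]
wrist_force: [5.4, -8.9, -1.3]
width: 0.0135
```

```bash
python3 st.py
```

```text
t 24.6 P [0.43823335 0.24146585 0.04625074] f along p,j,z -10.350967521280772 1.230071508179508 -1.2709181041213435 w 0.013530758539044138 travel 83.02562770703345
```

Request:
move_arm(targets=[[[1.2,-0.04,0.09,0,0],[1.2,0,0,0,0]]])

```text
time_s: 24.8
tool_pos: [0.4377, 0.2427, 0.0462]
tool_rot: [-3.141, 0.003, 2.006]
wrist_force: [5.0, -7.0, -1.2]
width: 0.0129
```

```bash
python3 st.py
```

```text
t 24.8 P [0.43765086 0.24268229 0.04624527] f along p,j,z -8.465769346481974 1.5650732496275757 -1.157953496098555 w 0.012927580428997405 travel 84.37417367780584
```

Request:
move_arm(targets=[[[1.2,-0.04,0.09,0,0],[1.2,0,0,0,0]]])

```text
time_s: 25.0
tool_pos: [0.4369, 0.2442, 0.0463]
tool_rot: [-3.141, 0.002, 2.006]
wrist_force: [3.4, -4.8, -0.9]
width: 0.0132
```

```bash
python3 st.py
```

```text
t 25.0 P [0.43693484 0.24419789 0.04625446] f along p,j,z -5.7796955282575935 1.137956267141168 -0.9482424413704886 w 0.013227808437353787 travel 86.05031962377706
```

Request:
move_arm(targets=[[[1.2,0,0,0,0]]])

```text
time_s: 25.1
tool_pos: [0.4368, 0.2444, 0.0462]
tool_rot: [-3.141, 0.001, 2.006]
wrist_force: [3.8, -4.9, -1.1]
width: 0.0134
```

```bash
python3 st.py
```

```text
t 25.1 P [0.43681337 0.24444196 0.04624277] f along p,j,z -6.0818248452510595 1.4243721226492725 -1.126933946550481 w 0.013445751711409071 travel 86.32281989961842
```

Request:
move_arm(targets=[[[1.2,-0.04,0.09,0,0],[1.2,0,0,0,0]]])

```text
time_s: 25.3
tool_pos: [0.4362, 0.2458, 0.0463]
tool_rot: [-3.141, 0.001, 2.005]
wrist_force: [2.6, -3.8, -0.5]
width: 0.0136
```

```bash
python3 st.py
```

```text
t 25.3 P [0.43622104 0.24582083 0.04626184] f along p,j,z -4.5296501289511575 0.7242106678547897 -0.47934997802411417 w 0.013593378023273091 travel 87.8230472821614
```

Request:
move_arm(targets=[[[1.2,-0.04,0.09,0,0],[1.2,0,0,0,0]]])

```text
time_s: 25.5
tool_pos: [0.4353, 0.2476, 0.0462]
tool_rot: [-3.141, -0.001, 2.004]
wrist_force: [0.3, 0.9, -0.0]
width: 0.0132
```

```bash
python3 st.py
```

```text
t 25.5 P [0.43533238 0.24763318 0.04624508] f along p,j,z 0.6873021711608177 0.620880418229856 -0.03668809909261561 w 0.01316947987795938 travel 89.84092710614799
```

Request:
move_arm(targets=[[[1.2,0,0,0,0]]])

```text
time_s: 25.6
tool_pos: [0.4353, 0.2478, 0.0462]
tool_rot: [-3.141, -0.001, 2.004]
wrist_force: [0.7, 0.6, 0.4]
width: 0.0134
```

```bash
python3 st.py
```

```text
t 25.6 P [0.4352988  0.24780007 0.04623355] f along p,j,z 0.23074694765192247 0.8553754025496204 0.4189896940886326 w 0.013437525251265865 travel 90.00656967575588
```

Request:
move_arm(targets=[[[1.2,-0.04,0.09,0,0],[1.2,0,0,0,0]]])

```text
time_s: 25.8
tool_pos: [0.4352, 0.2483, 0.0463]
tool_rot: [-3.141, -0.0, 2.005]
wrist_force: [0.8, -1.4, 0.3]
width: 0.0131
```

```bash
python3 st.py
```

```text
t 25.8 P [0.43516161 0.24826339 0.04625619] f along p,j,z -1.6190507193857437 0.1729632032574235 0.33066727006004293 w 0.013138018137523699 travel 90.48482027952814
```

```bash
python3 st.py; python3 - <<'E'
from h import *
s=arm.snapshot("side"); crop(s,"s24",160,190,80,60,10); t=arm.snapshot("top"); crop(t,"t24",130,175,110,85,7)
cv2.imwrite("pics/side24.png",s["frame"]);cv2.imwrite("pics/top24.png",t["frame"])
E
```

```text
t 25.8 P [0.43516161 0.24826339 0.04625619] f along p,j,z -1.6190507193857437 0.1729632032574235 0.33066727006004293 w 0.013138018137523699 travel 90.48482027952814
```

View pics/s24.png

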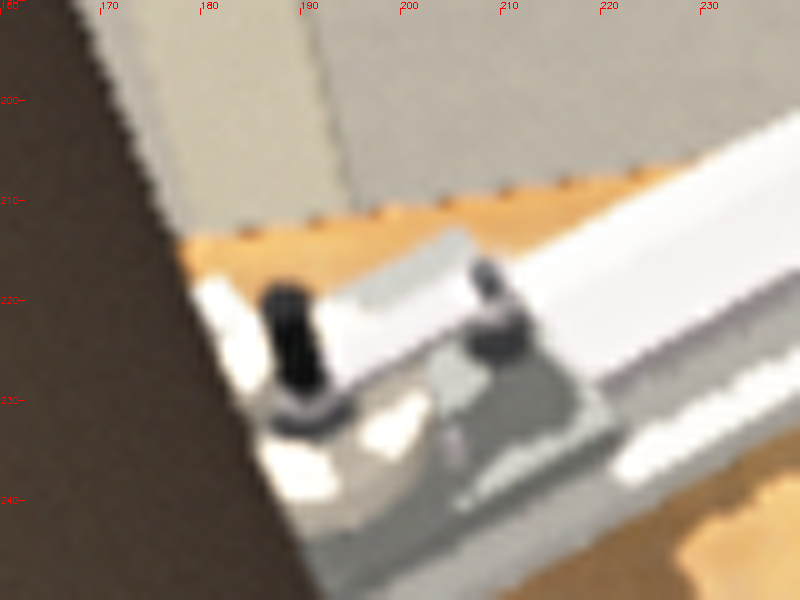

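View pics/t24.png

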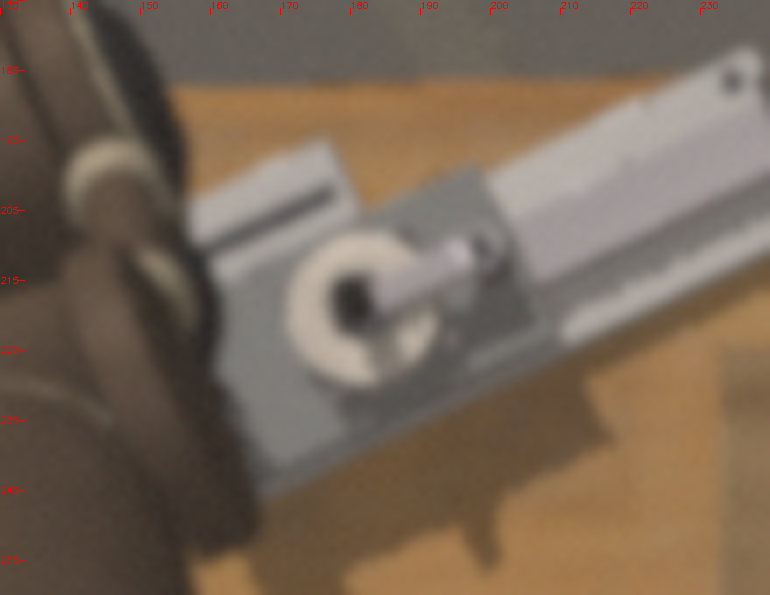

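```bash
python3 - <<'E'
from fit import *
s=arm.snapshot("side");t=arm.snapshot("top")
A=onz(s,(224.75,199.35),.0855);B=onz(s,(188.05,219.55),.0855);d=(B-A)[:2];print("post side",d@p,d@j)
T=lambda x,y,x0,y0,m:(x0+(x+.5)/m-.5,y0+(y+.5)/m-.5)
A=onz(t,T(598,168,183,180,12),.06);B=onz(t,T(487,243,130,175,7),.06);d=(B-A)[:2];print("pivot top",d@p,d@j)
# template matching for ring+arm between s21-time (none saved) skip; nest->post in top
A=np.array([*onz(t,(216.25,203.4),.036)]);B=onz(t,T(352,300,130,175,7),.0855);print("nest->posttop top",(B-A)[:2]@p)
# head vs knob in each view
k=onz(s,T(127,302,188,190,10),.066);h=onz(s,T(232,308,135,210,13),.034);print("home side",(h-k)[:2]@p)
n=onz(s,(226.84,214.07),.036);print("home side via nest",(h-n)[:2]@p-.065)
k=onz(t,T(95,400,183,180,12),.066);h=onz(t,T(220,305,132,190,13),.034);print("home top",(h-k)[:2]@p)
n=onz(t,(216.25,203.4),.036);print("home top via nest",(h-n)[:2]@p-.065)
E
```

```text
post side 0.09106136240828494 -0.001553334257522319
pivot top 0.08752367165503734 0.0002190813820155163
nest->posttop top 0.09009015655053744
home side 0.09412528166634103
home side via nest 0.09333434982962954
home top 0.09438468668325434
home top via nest 0.09387987124510855
```

Request:
move_arm(targets=[[[1.2,-0.04,0.09,0,0],[1.2,0,0,0,0]]])

```text
time_s: 26.2
tool_pos: [0.4349, 0.2488, 0.0462]
tool_rot: [-3.141, 0.0, 2.005]
wrist_force: [0.9, -1.8, -0.0]
width: 0.0135
```

```bash
python3 st.py
```

```text
t 26.2 P [0.43491306 0.24876941 0.04622852] f along p,j,z -2.0411114526484146 0.10281746940462702 -0.03384745564667424 w 0.013470987239615035 travel 91.04840882959041
```

Request:
move_arm(targets=[[[1.2,-0.04,0.09,0,0],[1.2,0,0,0,0]]])

```text
time_s: 26.4
tool_pos: [0.4347, 0.2493, 0.0462]
tool_rot: [-3.141, 0.001, 2.006]
wrist_force: [1.1, -4.1, 1.1]
width: 0.0132
```

```bash
python3 st.py
```

```text
t 26.4 P [0.43472761 0.2492558  0.04623625] f along p,j,z -4.219815947190413 -0.7156203671976822 1.1058170861912504 w 0.013218114824897468 travel 91.56778697613153
```

Request:
move_arm(targets=[[[1.2,0,0,0,0],[1.2,0,0,0,0]]])

```text
time_s: 26.6
tool_pos: [0.4347, 0.2492, 0.0462]
tool_rot: [-3.141, 0.001, 2.005]
wrist_force: [1.9, -5.2, 0.7]
width: 0.013
```

```bash
python3 st.py; python3 - <<'E'
from h import *
s=arm.snapshot("side");t=arm.snapshot("top")
cv2.imwrite("pics/side26.png",s["frame"]);cv2.imwrite("pics/top26.png",t["frame"])
a=cv2.imread("pics/side24.png");b=s["frame"]
# subpixel shift of clamp/ring patch between 24 and now
for n,x0,y0,w,h,c in(("side",185,212,38,28,b),("top",172,200,34,30,t["frame"])):
    g=lambda i:cv2.cvtColor(i[y0:y0+h,x0:x0+w],6).astype(np.float32)
    o=cv2.imread(f"pics/{n}24.png")
    W=np.eye(2,3,dtype=np.float32); r,W=cv2.findTransformECC(g(o),g(c),W,cv2.MOTION_TRANSLATION); print(n,r,W[:,2])
E
```

```text
t 26.6 P [0.43470702 0.24923401 0.04619848] f along p,j,z -5.492077566410277 -0.43428980119760485 0.7311562339233162 w 0.013032246476292773 travel 91.55659353777229
side 0.9489721753875997 [-0.42550388  0.28282434]
top 0.9158792003340667 [-0.37516376  0.2843061 ]
```

```bash
python3 - <<'E'
from fit import *
s=arm.snapshot("side")
T=lambda x,y,x0,y0,m:(x0+(x+.5)/m-.5,y0+(y+.5)/m-.5)
n=onz(s,(226.84,214.07),.036)[:2]
for q in((135,325),(255,232),(318,290),(205,388),(232,308)):
    h=onz(s,T(*q,135,210,13),.034)[:2]-n; print(q,h@p-.065,h@j)
im=cv2.imread("pics/side0.png")[222:246,140:166]; cv2.imwrite("pics/s27.png",cv2.resize(im,None,fx=24,fy=24,interpolation=cv2.INTER_CUBIC))
im=cv2.imread("pics/top0.png")[200:232,134:166]; cv2.imwrite("pics/t27.png",cv2.resize(im,None,fx=18,fy=18,interpolation=cv2.INTER_CUBIC))
E
```

```text
(135, 325) 0.1080355174943888 0.0588404532479641
(255, 232) 0.0830305086189265 0.06454746081301417
(318, 290) 0.07997305553011996 0.04721213109623829
(205, 388) 0.10435277482468272 0.04011619727919622
(232, 308) 0.09333434982962954 0.052395909434814016
```

View pics/s27.png

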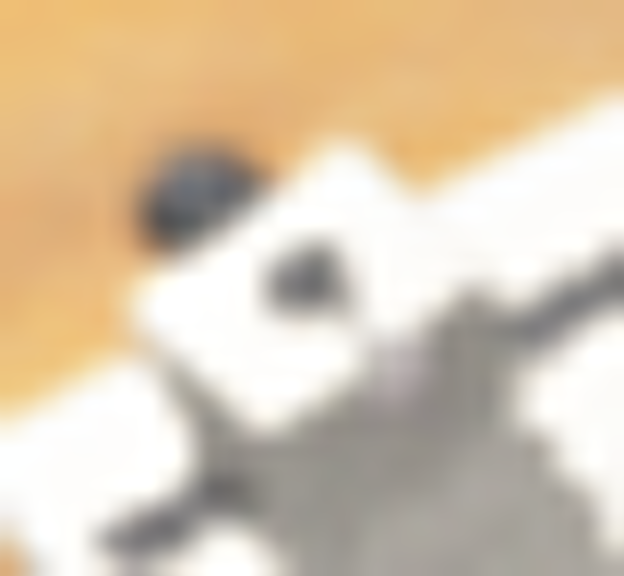

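View pics/t27.png

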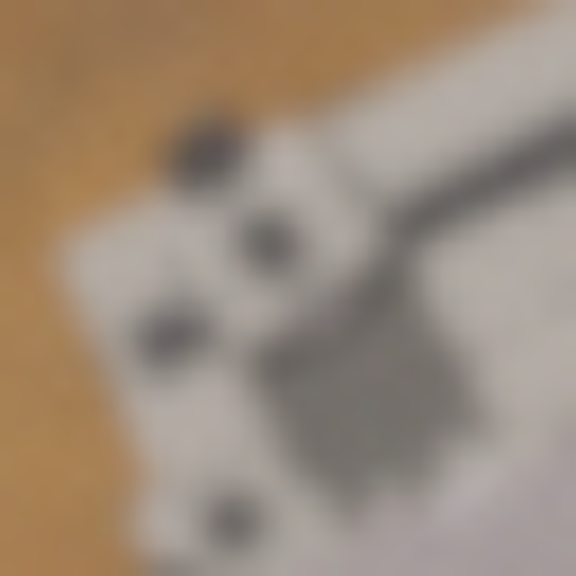

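Request:
move_arm(targets=[[[1.2,0.04,-0.09,0,0],[1.2,0,0,0,0]]])

```text
time_s: 26.95
tool_pos: [0.4348, 0.2491, 0.0462]
tool_rot: [-3.141, -0.001, 2.004]
wrist_force: [0.1, -1.7, 0.5]
width: 0.0134
```

```bash
python3 st.py
```

```text
t 26.95 P [0.43476126 0.24914806 0.04621939] f along p,j,z -1.5753604791904787 -0.6641154533607778 0.5139232991963055 w 0.013358609084919964 travel 91.45584226592013
```

Request:
move_arm(targets=[[[1.2,0.04,-0.09,0,0],[1.2,0,0,0,0]]])

```text
time_s: 27.15
tool_pos: [0.4349, 0.2487, 0.0462]
tool_rot: [-3.141, -0.001, 2.004]
wrist_force: [-2.0, 2.4, 0.5]
width: 0.0133
```

```bash
python3 st.py
```

```text
t 27.15 P [0.43494183 0.24872851 0.04622871] f along p,j,z 3.0403841602430104 -0.8354538760256222 0.4616646234917915 w 0.013303779743948883 travel 90.99922652532969
```

Request:
move_arm(targets=[[[1.2,0.04,-0.09,0,0],[1.2,0,0,0,0]]])

```text
time_s: 27.35
tool_pos: [0.4353, 0.2479, 0.0462]
tool_rot: [-3.141, -0.002, 2.004]
wrist_force: [-3.3, 4.4, 0.5]
width: 0.0132
```

```bash
python3 st.py
```

```text
t 27.35 P [0.43531924 0.2479492  0.04623852] f along p,j,z 5.331817463842371 -1.1422603990516196 0.51227398693861 w 0.013193337756813868 travel 90.13350741653971
```

Request:
move_arm(targets=[[[1.2,-0.04,0.09,0,0],[1.2,-0.04,0.09,0,0],[1.2,0,0,0,0]]])

```text
time_s: 27.65
tool_pos: [0.4352, 0.2483, 0.0462]
tool_rot: [-3.141, 0.001, 2.006]
wrist_force: [-1.3, -2.0, 1.8]
width: 0.013
```

```bash
python3 st.py
```

```text
t 27.65 P [0.43517717 0.24834411 0.04623875] f along p,j,z -1.2974535168825754 -2.0441015977272126 1.822734192249074 w 0.012966501106907686 travel 90.55165366159697
```

Request:
move_arm(targets=[[[1.2,-0.02,0.05,0,0],[1.2,0,0,0,0],[1.2,0,0,0,0]]])

```text
time_s: 27.95
tool_pos: [0.4349, 0.2489, 0.0462]
tool_rot: [-3.141, 0.001, 2.005]
wrist_force: [0.2, -4.5, 1.8]
width: 0.0132
```

```bash
python3 st.py
```

```text
t 27.95 P [0.43488605 0.2489444  0.04621672] f along p,j,z -4.147129247116344 -1.6816453207902546 1.7922445883076716 w 0.013241791575082852 travel 91.21866343783495
```

Request:
move_arm(targets=[[[1.2,0.04,-0.1,0,0],[1.2,0,0,0,0],[1.2,0,0,0,0]]])

```text
time_s: 28.25
tool_pos: [0.4349, 0.2488, 0.0462]
tool_rot: [-3.141, -0.001, 2.005]
wrist_force: [-1.8, 0.1, 0.9]
width: 0.013
```

```bash
python3 st.py
```

```text
t 28.25 P [0.43493051 0.24882188 0.04621504] f along p,j,z 0.8956909224507559 -1.5919676274698573 0.8790273536457022 w 0.013015056148062549 travel 91.08877856431837
```

Request:
move_arm(targets=[[[1.2,0,0,0,0],[1.2,0,0,0,0],[1.2,0,0,0,0]]])

```text
time_s: 28.55
tool_pos: [0.435, 0.2488, 0.0462]
tool_rot: [-3.141, -0.001, 2.005]
wrist_force: [-3.0, 0.8, 1.2]
width: 0.0134
```

```bash
python3 st.py; python3 - <<'E'
from h import *
s=arm.snapshot("side"); crop(s,"s30",170,195,75,55,10);t=arm.snapshot("top"); cv2.imwrite("pics/t30.png",cv2.resize(t["frame"][160:300,130:430],None,fx=2.6,fy=2.6))
E
```

```text
t 28.55 P [0.43497875 0.24878339 0.04624021] f along p,j,z 1.9964098865613078 -2.3472110353547198 1.163801085941461 w 0.013405848755813451 travel 91.03365351669676
```

View pics/s30.png

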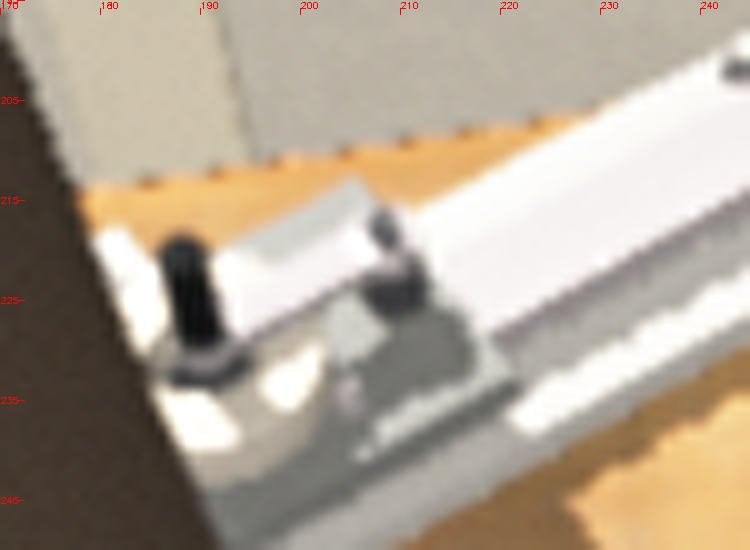

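View pics/t30.png

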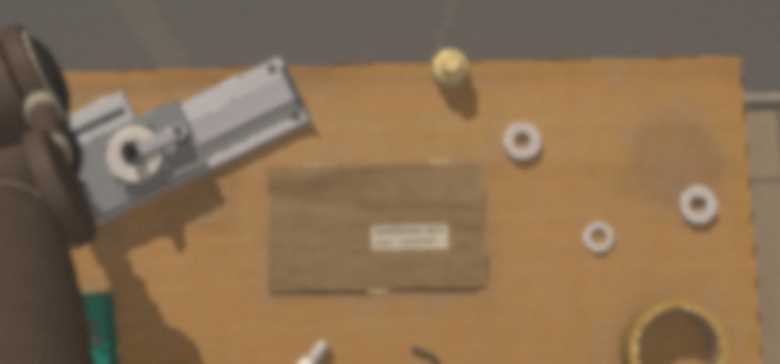

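Request:
move_arm(targets=[[[1.2,-0.01,0.03,0,0],[1.2,0,0,0,0],[1.2,0,0,0,0]]])

```text
time_s: 28.95
tool_pos: [0.435, 0.2487, 0.0462]
tool_rot: [-3.141, -0.0, 2.005]
wrist_force: [-2.6, 1.7, 0.6]
width: 0.0136
```

```bash
python3 st.py
```

```text
t 28.95 P [0.43500035 0.24874938 0.04621629] f along p,j,z 2.6309958423010142 -1.6787768088905608 0.6309806782670533 w 0.013555391112509644 travel 90.99373174883239
```

Request:
move_arm(targets=[[[1.2,-0.02,0.05,0,0],[1.2,0,0,0,0],[1.2,0,0,0,0],[1.2,0,0,0,0],[1.2,0,0,0,0]]])

```text
time_s: 29.45
tool_pos: [0.435, 0.2488, 0.0462]
tool_rot: [-3.141, 0.001, 2.005]
wrist_force: [-1.8, -4.5, 2.0]
width: 0.0131
```

```bash
python3 st.py
```

```text
t 29.45 P [0.43496826 0.24881959 0.04619923] f along p,j,z -3.289787562704382 -3.5236688029913354 1.9602013533744553 w 0.013080754477627953 travel 91.07092662416338
```

Request:
move_arm(targets=[[[1.2,0,0,0,0],[1.2,0,0,0,0],[1.2,0,0,0,0],[1.2,0,0,0,0],[1.2,0,0,0,0]]])

```text
time_s: 29.95
tool_pos: [0.4349, 0.249, 0.0462]
tool_rot: [-3.141, 0.0, 2.005]
wrist_force: [-2.5, -3.7, 1.7]
width: 0.013
```

```bash
python3 st.py
```

```text
t 29.95 P [0.43487997 0.24901445 0.04618894] f along p,j,z -2.293052323471471 -3.8402859606871407 1.6634272090609201 w 0.012989875252471857 travel 91.28485197008212
```

Request:
move_arm(targets=[[[1.2,-0.03,-0.03,0,0],[1.2,0,0,0,0],[1.2,0,0,0,0],[1.2,0,0,0,0],[1.2,0,0,0,0],[1.2,0,0,0,0]]])

```text
time_s: 30.55
tool_pos: [0.4349, 0.249, 0.0463]
tool_rot: [3.141, 0.0, 2.005]
wrist_force: [-0.8, -4.1, 0.1]
width: 0.0134
```

```bash
python3 st.py
```

```text
t 30.55 P [0.43487779 0.24903497 0.04626683] f along p,j,z -3.4320467415338296 -2.4327292817586184 0.10027845562254012 w 0.01338070183155725 travel 91.30440335393017
```

Request:
move_arm(targets=[[[1.2,0,0,0,0],[1.2,0,0,0,0],[1.2,0,0,0,0],[1.2,0,0,0,0],[1.2,0,0,0,0],[1.2,0,0,0,0]]])

```text
time_s: 31.15
tool_pos: [0.4348, 0.249, 0.0463]
tool_rot: [3.141, 0.0, 2.005]
wrist_force: [0.9, -4.0, -1.7]
width: 0.0132
```

```bash
python3 st.py
```

```text
t 31.15 P [0.4347784  0.24904881 0.04625745] f along p,j,z -3.9876147921365415 -0.8306689965989983 -1.717026778501072 w 0.013208630724960516 travel 91.35851089842362
```

Request:
move_arm(targets=[[[1.2,0.02,-0.04,0,0],[1.2,0,0,0,0],[1.2,0,0,0,0],[1.2,0,0,0,0],[1.2,0,0,0,0],[1.2,0,0,0,0],[1.2,0,0,0,0],[1.2,0,0,0,0]]])

```text
time_s: 31.95
tool_pos: [0.4348, 0.2489, 0.0463]
tool_rot: [3.141, -0.001, 2.005]
wrist_force: [-0.9, 0.4, -1.7]
width: 0.0134
```

```bash
python3 st.py
```

```text
t 31.95 P [0.43481794 0.24893743 0.04626859] f along p,j,z 0.7765387706771453 -0.6232298309805658 -1.7442230025310654 w 0.01344896396397123 travel 91.24080647724494
```

Request:
move_arm(targets=[[[1.2,0,0,0,0],[1.2,0,0,0,0],[1.2,0,0,0,0],[1.2,0,0,0,0],[1.2,0,0,0,0],[1.2,0,0,0,0],[1.2,0,0,0,0],[1.2,0,0,0,0],[1.2,0,0,0,0],[1.2,0,0,0,0]]])

```text
time_s: 32.95
tool_pos: [0.4349, 0.2487, 0.0463]
tool_rot: [3.141, -0.0, 2.005]
wrist_force: [-0.6, 2.2, -1.7]
width: 0.0134
```

```bash
python3 st.py
```

```text
t 32.95 P [0.4349462  0.24871067 0.04631231] f along p,j,z 2.2362810568421323 0.3584687385987919 -1.7155686758262885 w 0.013419739797764832 travel 90.98119565723944
```

```bash
python3 -c "
from rig import arm
print(arm.close_job())"; python3 st.py
```

```text
the job is handed in; nothing more can be done
None
the job is handed in; nothing more can be done
```

I carried out the whole job in the order asked and handed it in at about 33 s of the 61 s allowed. The arm is still gripping the knob.

- **Ring:** I gripped the 52 mm ring by its outside and lowered it between the four pins. It touched down at the height expected for a flat seat, about 36 mm above where it lay on the table, and the pictures show it flat.
- **Clamp:** I swung the post round until it met its stop, where the push rose to about 7 N. Later views show the post over the nest's centre.
- **Carriage:**
  - The first lobe met the ball at about 79 mm of travel, the push peaked at about 14 N, and the force then fell to zero as the ball dropped in.
  - I checked the notch by feel: −5.5 N at 91.6 mm and +5.3 N at 90.1 mm, so its middle is near 90.9 mm. The +5.3 N check pulled the carriage back a little.
  - It ended at about 91.0 mm with roughly 2 N along the rail, which is within rail friction.
- **Bystanders:** The last top view shows the brass weight and the small ring where they were.

Two readings disagreed with expectations:

- **Home position:** The cameras put home at about 93.5 mm of travel, from the index head's block, against 91 mm by force. The cameras also showed the carriage moved by anything from 87.5 to 91 mm at a force-measured 90.5 mm, so they were good only to a few millimetres here. I trusted the force.
- **Push force:** The 14 N peak was above the stated 7 to 11 N. It settled to about 10.5 N when I paused, so I put the excess down to the motion.

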